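# Tip the angle brackets over and load the assembly nest

### The job

Two steel angle brackets stand on their short legs: on the bench top, without lifting them, first tip both over their outer corners so that they lie on their long legs. Then lay one in each pocket of the plywood nest, flat on the pocket floor, and stack all the aluminium spacers that are there, squarely and flat on the long legs, one or two on each bracket. Leave the other things on the bench alone.

Things in the scene. Friction and masses are not known exactly. Their poses are not given: they have to be found in the camera images.
- bracket_1_short (a point): Middle of the SHORT leg of an L-shaped steel bracket (0.3 kg; legs 60 and 90 mm outside, 10 mm thick, 46 mm wide). x: along the short leg, from corner to free end; y: along the corner edge; z: along the long leg, from corner to free end. At first z is up and the outer corner edge lies on the bench, 30 mm toward -x, 5 mm lower; it tips toward -x. Tipped, x is up and this point 30 mm high.
- bracket_1_long (a point): The same bracket: middle of its LONG leg, same axes, 45 mm from the outer corner; 5 mm above the bench once the bracket lies on that leg. A push toward -x on the long leg, 75 mm up, tips it; past 27 degrees it falls over by itself. The free face for spacers is 80 mm long, its middle 5 mm beyond this point along z.
- bracket_2_short (a point): Middle of the SHORT leg of an L-shaped steel bracket (0.3 kg; legs 60 and 90 mm outside, 10 mm thick, 46 mm wide). x: along the short leg, from corner to free end; y: along the corner edge; z: along the long leg, from corner to free end. At first z is up and the outer corner edge lies on the bench, 30 mm toward -x, 5 mm lower; it tips toward -x. Tipped, x is up and this point 30 mm high.
- bracket_2_long (a point): The same bracket: middle of its LONG leg, same axes, 45 mm from the outer corner; 5 mm above the bench once the bracket lies on that leg. A push toward -x on the long leg, 75 mm up, tips it; past 27 degrees it falls over by itself. The free face for spacers is 80 mm long, its middle 5 mm beyond this point along z.
- pocket_left (a point): Seat of the left (+y) pocket of the fixed plywood nest (115 x 155 x 15 mm). Pockets: 95 mm long (x axis), 51 mm wide (y), 9 mm deep, floor 6 mm above the bench, 33 mm rib between. The point is mid-pocket, 5 mm above the floor: where the middle of the long leg comes when a bracket lies in it, its short leg at either end.
- pocket_right (a point): Seat of the right (-y) pocket of the fixed plywood nest (115 x 155 x 15 mm). Pockets: 95 mm long (x axis), 51 mm wide (y), 9 mm deep, floor 6 mm above the bench, 33 mm rib between. The point is mid-pocket, 5 mm above the floor: where the middle of the long leg comes when a bracket lies in it, its short leg at either end.
- spacer_1_mid (a point): Centre of an aluminium spacer block, 66 (x) x 42 (y) x 18 (z) mm, about 0.13 kg, lying flat on the bench at first (None: absent this time). It fits on the long leg of a lying bracket; a second spacer goes on top of the first.
- spacer_2_mid (a point): Centre of an aluminium spacer block, 66 (x) x 42 (y) x 18 (z) mm, about 0.13 kg, lying flat on the bench at first (None: absent this time). It fits on the long leg of a lying bracket; a second spacer goes on top of the first.
- spacer_3_mid (a point): Centre of an aluminium spacer block, 66 (x) x 42 (y) x 18 (z) mm, about 0.13 kg, lying flat on the bench at first (None: absent this time). It fits on the long leg of a lying bracket; a second spacer goes on top of the first.
- spacer_4_mid (a point): Centre of an aluminium spacer block, 66 (x) x 42 (y) x 18 (z) mm, about 0.13 kg, lying flat on the bench at first (None: absent this time). It fits on the long leg of a lying bracket; a second spacer goes on top of the first.
- cutters: Bystander: blue-handled cutters, 144 mm long, lying behind the nest; origin at the underside.
- wax_tube: Bystander: green tube, 26 mm across and 60 mm high, standing at the left edge; origin at the underside.
- horn_wedge: Bystander: small wooden wedge, 22 x 50 x 14 mm, lying at the back of the table top; origin at the underside.

How it is judged:
By the outcome, as a careful person would: the job done as asked, in the order asked, and still so for the second after the job is handed in, with the robot touching nothing.
Of spacer_1, spacer_2, spacer_3, spacer_4 only 2 to 4 are there at a start; the rules pass over those that are not, and their reading is None.
At some moment in a run one of spacer_1, spacer_2, spacer_3, spacer_4 may be knocked a few centimetres aside while the robot is not near it.
Once in a run the grip may slacken for a moment while it holds something.
It also fails if it takes over 210 s, if anything falls off the work surface, if the arm or the gripper's body presses on something with over 40 N, if the wrist force passes 120 N, or if a joint passes its speed limit or range.

### The arm

A 6-joint arm with a two-finger parallel gripper is mounted at the origin on a cart in front of the work surface, level with it; the furniture and walls round the work are solid. World frame = base frame: x ahead of the robot, y to its left, z up, the work surface at z = 0. Lengths are in m, angles in degrees, forces in N, time in s.
With the tool pointing down it reaches from about 0.4 to 0.825 m from the base axis. Payload 7 kg.
Tool frame: the origin (TCP) lies on the centre line of the jaws, within the pads' length; the fingertips stand 11 mm ahead of it and the grasp point (between the pads) lies 8 mm behind it; z points along the fingers, y is the direction in which the jaws open and shut (so a half turn about z gives the same grasp; the last joint's range is limited). The gripper opens to 88 mm and grips with 3 to 60 N. Pads are 19 mm wide; open, the fingers measure 130 mm over their backs; the gripper's body (78 mm by 193 mm) begins 47 mm behind the grasp point.
Start: joints at [81.652, 20.546, 0.682, 0, -70.136, -16.507], TCP at [0.284, 0.612, 0.207] pointing down, gripper open.
Joint ranges: [-176.03, 176.03], [-82.01, 121.73], [-58.28, 71.71], [-173.87, 95.51], [-174.79, -0.11], [-173.66, 173.66]. Speed limits (degrees/s): [136.94, 136.94, 172.46, 180, 180, 180].

### API

Orientations are given as [roll, pitch, yaw] about the fixed x, y, z axes, in that order (R = Rz(yaw) Ry(pitch) Rx(roll)).
In Python, from plant import ctrl, cams, order gives the robot as it stands.
- The arm moves only by the tool jog_arm, never from a script. Its argument "motion" is a list of rows, each an object with "offset": the shift along the tool's x, y, z in mm, a list of three; "roll": the turn about the tool's z in rad; "hand": the finger opening in mm, from 0 to 87.6. A call has 1 to 20 rows; each row is the pose to reach, as a shift and turn from the pose commanded when the call began, along the tool's axes at that moment; what a row does not reach only later rows make up. A row lasts 1/12 s, in which the tool goes at most 41.7 mm and 7.16 degrees, less where a joint would pass 70% of its speed; a pose out of reach is approached as far as the arm can. A call with a gripper value outside its range is refused whole. The fingers move at their own pace and stop on an object; the grip force is fixed at half the most. Time passes only in rows, so rows that repeat a pose let the fingers close. It gives the time, the measured TCP pose, the force and the opening at its end, in the units of the state.
- ctrl.get_obs(): the state, without advancing time (a new reading comes with each control period).
- cams.snapshot(name): name is "scene" or "side" or "wrist"; returns a dict with "img" (420x560x3 uint8, red, green, blue), "K" (3x3 intrinsics, pixels), "cam_to_world" (4x4, takes a point from camera to world coordinates); the wrist camera has in their place "T_tool_cam" (4x4, takes a point from camera to tool coordinates, whose origin is the TCP and whose axes are the flange's). Camera axes: x right, y down, z forward; pixel columns grow to the right and rows downward; lengths in m; the calibration is good to about 2 mm. A picture is of the moment at which its call begins: read the wrist's pose just before it. There is no depth.
- order.close_job(): hands the job in, once; it reports no verdict.
The state is a dict: "clock": time; "joint_pos": joint angles; "qvel": joint speeds; "tau": joint torques, N m; "tool_pos": TCP position; "orientation": TCP orientation; "force": force on the tool from outside, world axes, zero at the start; "moment": the same for the moment, N m; "opening": finger opening in m.
Only numpy, scipy, OpenCV 4.12 (cv2) and the standard library are available. Lean on these libraries where they do the work, as an engineer would, in place of code of your own. Each camera call takes 0.05 s, during which the arm holds its last target. There are 200 camera calls.

## Working session

There is one attempt and no reset: what is moved stays moved. The work goes in short steps, Python scripts to look and compute and a tool call to move; the robot and the scene stay as the last step left them, time stands still between calls to the robot, and variables do not carry over. Pictures are saved under pics/ and viewed, about 12 in all and at most 16, crops included, and the job is handed in when it is done.

Besides the shell and the picture viewer there is one more tool, called after "Emit:" by a JSON object that holds its "name" and its "arguments". jog_arm: Moves the arm, as the interface text tells. Its arguments: {"type":"object","properties":{"motion":{"type":"array"}},"required":["motion"]}

```bash
ls; mkdir -p pics
cat > h.py <<'E'
import numpy as np, cv2
from scipy.spatial.transform import Rotation as R
from plant import ctrl, cams, order
def pose():
    o=ctrl.get_obs(); T=np.eye(4); T[:3,:3]=R.from_euler('xyz',o['orientation'],degrees=True).as_matrix(); T[:3,3]=o['tool_pos']; return T
def snap(name):
    T=pose(); s=cams.snapshot(name)
    C=T@np.array(s['T_tool_cam']) if name=='wrist' else np.array(s['cam_to_world'])
    return s['img'],np.array(s['K']),C
def ray(K,C,u,v,z):
    d=C[:3,:3]@np.linalg.inv(K)@np.array([u,v,1.]); o=C[:3,3]
    return o+d*(z-o[2])/d[2]
def proj(K,C,p):
    q=np.linalg.inv(C)@np.append(p,1); q=K@q[:3]; return q[:2]/q[2]
def save(n,img): cv2.imwrite('pics/'+n+'.png',img[:,:,::-1])
def tool(p,yaw=None):
    "mm offset in tool axes to bring TCP to world p"
    T=pose(); return np.round(T[:3,:3].T@(np.array(p)-T[:3,3])*1000,1)
E
python3 - <<'E'
from h import *
print(ctrl.get_obs())
for n in ['scene','side','wrist']:
    i,K,C=snap(n); save(n+'0',i); print(n,K.round(1).tolist(),C.round(3).tolist())
E
```

```text
pics
{'clock': 0.0, 'joint_pos': array([ 8.16532069e+01,  2.05911523e+01,  6.33848626e-01, -1.85236707e-02,
       -7.01359350e+01, -1.65064993e+01]), 'qvel': array([ 0.01443406, -0.10947575,  0.00052887, -0.01743835,  0.06002214,
       -0.03118055]), 'tau': array([-3.95219777e-04, -5.82717597e+01,  2.93045783e+01,  6.99737549e+00,
        6.94096714e-03, -1.48094314e-04]), 'tool_pos': array([0.28352251, 0.61199763, 0.2061315 ]), 'orientation': array([ 1.79905656e+02, -9.79789551e-03, -2.48595927e+01]), 'force': array([-0.35487512, -0.11650058,  0.79493962]), 'moment': array([ 0.01904893, -0.00287353, -0.01148947]), 'opening': 0.0875726224831935}
scene [[434.8, 0.0, 281.3], [0.0, 434.8, 211.2], [0.0, 0.0, 1.0]] [[-0.7, -0.381, 0.604, 0.023], [-0.714, 0.395, -0.578, 0.535], [-0.018, -0.836, -0.549, 0.56], [0.0, 0.0, 0.0, 1.0]]
side [[540.6, 0.0, 279.8], [0.0, 540.6, 210.3], [0.0, 0.0, 1.0]] [[-0.633, -0.641, 0.435, 0.077], [-0.774, 0.531, -0.344, 0.41], [-0.01, -0.554, -0.832, 0.983], [0.0, 0.0, 0.0, 1.0]]
wrist [[376.2, 0.0, 279.6], [0.0, 376.2, 204.6], [0.0, 0.0, 1.0]] [[-0.419, -0.866, -0.273, 0.357], [-0.908, 0.4, 0.126, 0.578], [0.001, 0.301, -0.954, 0.383], [0.0, 0.0, 0.0, 1.0]]
```

View pics/scene0.png

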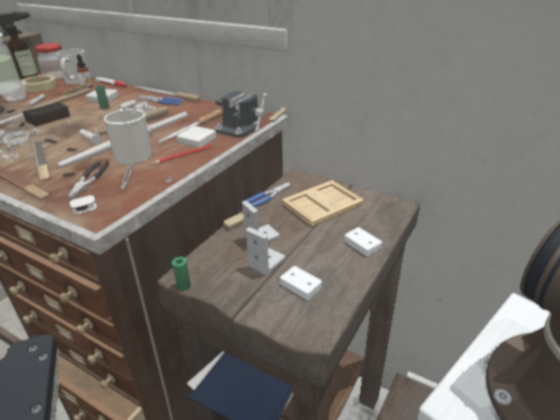

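View pics/side0.png

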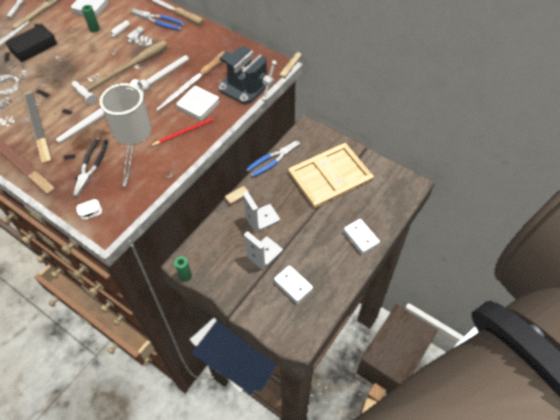

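Two spacers are present: side image (294,284) and (361,236). The brackets stand at (263,212) and (263,250), and the nest is at (331,174). The wedge is at (238,195), the tube at (183,268) and the cutters at (273,158).

Run:
```python
from h import *
for n in ['side','scene']:
    i,K,C=snap(n)
    hsv=cv2.cvtColor(i,cv2.COLOR_RGB2HSV)
    m=((hsv[:,:,1]<45)&(hsv[:,:,2]>140)).astype(np.uint8)
    poly=np.array([proj(K,C,p) for p in [(.2,.35,0),(.75,.35,0),(.75,.85,0),(.2,.85,0)]]).astype(int)
    cs,_=cv2.findContours(m,cv2.RETR_EXTERNAL,cv2.CHAIN_APPROX_NONE)
    for c in cs:
        a=cv2.contourArea(c)
        if a<100 or a>2500: continue
        (u,v),s,ang=cv2.minAreaRect(c)
        p=ray(K,C,u,v,.018)
        if not(.1<p[0]<.9 and .2<p[1]<.9): continue
        b=cv2.approxPolyDP(c,3,True)[:,0]
        print(n,(round(u),round(v)),a,'ctr',p.round(3))
        print([(tuple(map(int,q)),ray(K,C,*q,0.018)[:2].round(3).tolist()) for q in b])
i,K,C=snap('side')
for q in [(289,177),(344,144),(374,177),(317,206)]: print('nest',ray(K,C,*q,.015).round(3))
for q in [(176,262),(431,183),(300,122),(290,345)]: print('table',ray(K,C,*q,0).round(3))
c=i[130:330,150:420]; save('sidecrop',cv2.resize(c,None,fx=2.9,fy=2.9,interpolation=cv2.INTER_CUBIC))
```

```text
side (204, 331) 208.5 ctr [0.462 0.292 0.018]
[((214, 318), [0.471, 0.262]), ((190, 338), [0.467, 0.32]), ((195, 345), [0.45, 0.32])]
side (89, 209) 355.5 ctr [0.847 0.327 0.018]
[((96, 199), [0.86, 0.301]), ((77, 205), [0.873, 0.341]), ((82, 219), [0.833, 0.35]), ((101, 212), [0.823, 0.31])]
scene (62, 408) 147.5 ctr [0.487 0.513 0.018]
[((57, 397), [0.508, 0.511]), ((55, 419), [0.477, 0.525]), ((68, 419), [0.465, 0.513])]
scene (356, 402) 400.0 ctr [0.21  0.224 0.018]
[((359, 377), [0.231, 0.19]), ((338, 419), [0.211, 0.26]), ((358, 419), [0.193, 0.242]), ((360, 406), [0.202, 0.225]), ((354, 406), [0.208, 0.231]), ((353, 401), [0.214, 0.226]), ((359, 392), [0.216, 0.209])]
scene (206, 370) 219.0 ctr [0.396 0.338 0.018]
[((221, 353), [0.405, 0.303]), ((188, 382), [0.398, 0.368]), ((192, 388), [0.386, 0.369])]
scene (9, 321) 568.5 ctr [0.708 0.514 0.018]
[((0, 301), [0.77, 0.509]), ((0, 326), [0.707, 0.527]), ((21, 339), [0.653, 0.512]), ((26, 338), [0.65, 0.505]), ((7, 297), [0.772, 0.497])]
nest [ 0.639 -0.063  0.015]
nest [ 0.631 -0.224  0.015]
nest [ 0.517 -0.21   0.015]
nest [ 0.54  -0.06   0.015]
table [0.628 0.249 0.   ]
table [ 0.43  -0.306  0.   ]
table [ 0.76  -0.199  0.   ]
table [0.343 0.18  0.   ]
```

View pics/sidecrop.png

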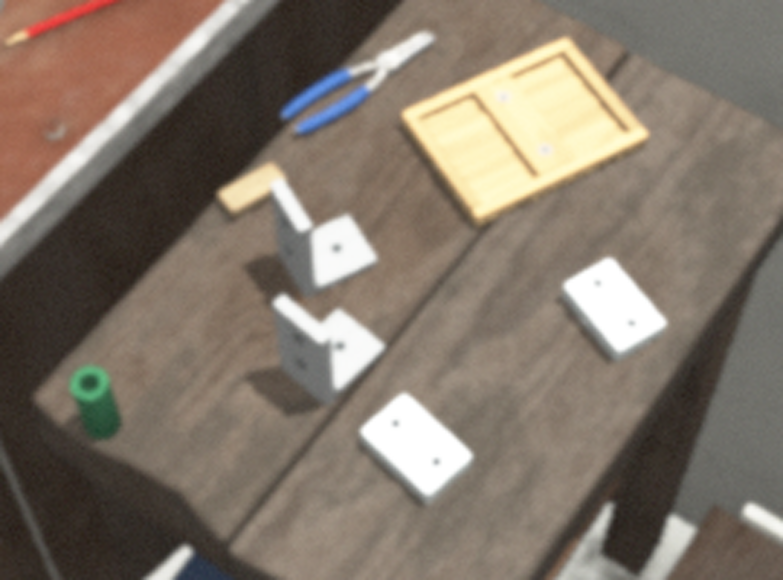

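View pics/wrist0.png

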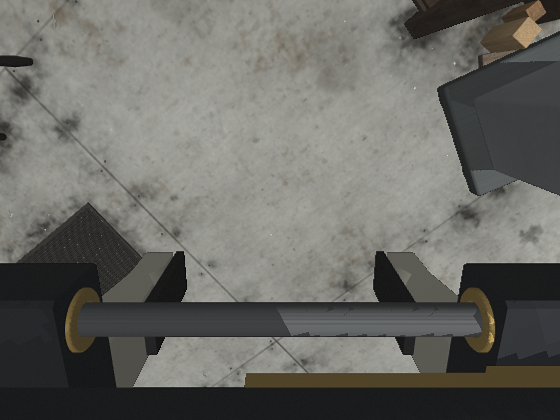

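```bash
cat > q.py <<'E'
from h import *
i,K,C=snap('side')
def P(l,pts,z):
    print(l,[ray(K,C,150+a/2.9,130+b/2.9,z)[:2].round(3).tolist() for a,b in pts])
P('nest',[(402,115),(568,40),(648,133),(480,215)],.015)
P('B_up short',[(315,292),(377,257),(345,214)],.01); P('B_up top',[(272,184),(284,179),(313,226),(303,236)],.09)
P('B_lo short',[(333,398),(384,347),(342,308)],.01); P('B_lo top',[(275,299),(285,295),(333,332),(320,345)],.09)
P('s_a',[(360,437),(404,394),(472,457),(428,498)],.018)
P('s_b',[(562,290),(611,258),(666,322),(617,355)],.018)
P('wedge',[(218,197),(275,165),(287,182),(235,214)],.01)
P('tube top',[(90,380)],.06)
P('cutters',[(282,115),(300,132),(432,35),(385,70)],.005)
E
python3 q.py
```

```text
nest [[0.656, -0.076], [0.629, -0.228], [0.521, -0.211], [0.546, -0.06]]
B_up short [[0.574, 0.075], [0.568, 0.021], [0.614, 0.015]]
B_up top [[0.622, 0.071], [0.62, 0.062], [0.576, 0.07], [0.574, 0.081]]
B_lo short [[0.497, 0.118], [0.506, 0.065], [0.551, 0.068]]
B_lo top [[0.546, 0.126], [0.544, 0.119], [0.501, 0.112], [0.499, 0.125]]
s_a [[0.459, 0.125], [0.465, 0.081], [0.399, 0.076], [0.395, 0.118]]
s_b [[0.457, -0.061], [0.455, -0.107], [0.391, -0.1], [0.393, -0.054]]
wedge [[0.687, 0.079], [0.684, 0.028], [0.665, 0.03], [0.666, 0.079]]
tube top [[0.59, 0.25]]
cutters [[0.722, -0.008], [0.7, -0.009], [0.71, -0.153], [0.706, -0.1]]
```

```bash
cat >> q.py <<'E'
P('edge',[(38,397),(185,497),(230,550),(60,375)],0)
i2,K2,C2=snap('scene')
def tri(a,b):
    P1=K@np.linalg.inv(C)[:3]; P2=K2@np.linalg.inv(C2)[:3]
    X=cv2.triangulatePoints(P1,P2,np.array(a,float).reshape(2,1),np.array(b,float).reshape(2,1)); return (X[:3]/X[3]).ravel().round(3)
print(tri((125,248),(100,242)),tri((300,70),(287,118)),tri((183,262),(180,262)))
E
python3 q.py | tail -2
```

```text
edge [[0.635, 0.276], [0.507, 0.24], [0.456, 0.239], [0.64, 0.254]]
[0.652 0.336 0.118] [ 0.774 -0.208  0.151] [0.587 0.249 0.058]
```

```bash
python3 -c "
from h import *
print(tool((.597,.030,.2)), ctrl.get_obs()['orientation'])"
```

```text
[529.1 396.7   7.1] [ 1.79989476e+02 -3.25171150e-03 -2.48570314e+01]
```

Emit:
{"name": "jog_arm", "arguments": {"motion": [{"offset": [529,397,7],"roll": -0.434,"hand": 0},{"offset": [529,397,7],"roll": -0.434,"hand": 0},{"offset": [529,397,7],"roll": -0.434,"hand": 0},{"offset": [529,397,7],"roll": -0.434,"hand": 0},{"offset": [529,397,7],"roll": -0.434,"hand": 0},{"offset": [529,397,7],"roll": -0.434,"hand": 0},{"offset": [529,397,7],"roll": -0.434,"hand": 0},{"offset": [529,397,7],"roll": -0.434,"hand": 0},{"offset": [529,397,7],"roll": -0.434,"hand": 0},{"offset": [529,397,7],"roll": -0.434,"hand": 0},{"offset": [529,397,7],"roll": -0.434,"hand": 0},{"offset": [529,397,7],"roll": -0.434,"hand": 0},{"offset": [529,397,7],"roll": -0.434,"hand": 0},{"offset": [529,397,7],"roll": -0.434,"hand": 0},{"offset": [529,397,7],"roll": -0.434,"hand": 0},{"offset": [529,397,7],"roll": -0.434,"hand": 0},{"offset": [529,397,7],"roll": -0.434,"hand": 0},{"offset": [529,397,7],"roll": -0.434,"hand": 0},{"offset": [529,397,7],"roll": -0.434,"hand": 0},{"offset": [529,397,7],"roll": -0.434,"hand": 0}]}}

```text
clock: 2.12
tool_pos: [0.5965, 0.0306, 0.2002]
orientation: [-180.0, -0.0, 0.1]
force: [-0.2, 0.1, 0.0]
opening: 0.0
```

```bash
python3 -c "
from h import *
i,K,C=snap('wrist'); save('w1',i); np.savez('w1',K=K,C=C); print(C.round(3).tolist())"
```

```text
[[0.002, -0.954, -0.301, 0.678], [-1.0, -0.002, 0.0, 0.031], [-0.001, 0.301, -0.954, 0.377], [0.0, 0.0, 0.0, 1.0]]
```

View pics/w1.png

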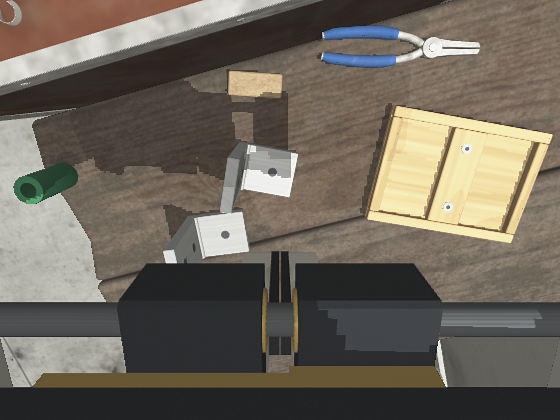

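The nest corners are at (395,105), (551,134), (512,242) and (368,212). The upper bracket's short leg is at (272,171) and the lower one's at (221,235).

Run:
```python
from h import *
d=np.load('w1.npz');K,C=d['K'],d['C']
def P(l,pts,z): print(l,[ray(K,C,a,b,z)[:2].round(3).tolist() for a,b in pts])
P('nest',[(395,105),(551,134),(512,242),(368,212)],.015)
P('up short',[(298,153),(292,196),(243,188),(272,171)],.01)
P('up top',[(236,142),(245,143),(230,212),(220,212)],.09)
P('lo short',[(242,210),(248,250),(200,258),(225,235)],.01)
P('lo top',[(189,217)],.09)
```

```text
nest [[0.661, -0.076], [0.635, -0.227], [0.523, -0.211], [0.556, -0.058]]
up short [[0.615, 0.013], [0.571, 0.019], [0.579, 0.068], [0.597, 0.039]]
up top [[0.637, 0.065], [0.636, 0.058], [0.581, 0.071], [0.581, 0.079]]
lo short [[0.556, 0.07], [0.511, 0.065], [0.502, 0.117], [0.528, 0.089]]
lo top [[0.576, 0.105]]
```

Emit:
{"name": "jog_arm", "arguments": {"motion": [{"offset": [1,0,40],"roll": 0,"hand": 0},{"offset": [1,0,80],"roll": 0,"hand": 0},{"offset": [1,0,117],"roll": 0,"hand": 0},{"offset": [1,0,117],"roll": 0,"hand": 0},{"offset": [1,0,117],"roll": 0,"hand": 0},{"offset": [1,-8,117],"roll": 0,"hand": 0},{"offset": [1,-16,117],"roll": 0,"hand": 0},{"offset": [1,-24,117],"roll": 0,"hand": 0},{"offset": [1,-32,117],"roll": 0,"hand": 0},{"offset": [2,-40,117],"roll": 0,"hand": 0},{"offset": [2,-46,117],"roll": 0,"hand": 0},{"offset": [3,-52,117],"roll": 0,"hand": 0},{"offset": [3,-58,117],"roll": 0,"hand": 0},{"offset": [4,-64,117],"roll": 0,"hand": 0},{"offset": [4,-70,117],"roll": 0,"hand": 0},{"offset": [4,-74,117],"roll": 0,"hand": 0},{"offset": [4,-74,117],"roll": 0,"hand": 0},{"offset": [4,-74,117],"roll": 0,"hand": 0},{"offset": [4,-74,117],"roll": 0,"hand": 0},{"offset": [4,-74,117],"roll": 0,"hand": 0}]}}

```text
clock: 3.83
tool_pos: [0.6008, 0.1036, 0.083]
orientation: [180.0, 0.0, -0.0]
force: [-0.4, 0.5, 0.3]
opening: 0.0003
```

```bash
python3 -c "
from h import *
i,K,C=snap('side'); save('s1',cv2.resize(i[130:330,150:420],None,fx=2.9,fy=2.9,interpolation=cv2.INTER_CUBIC)); print(ctrl.get_obs()['tool_pos'])"
```

```text
[0.6008128  0.10359479 0.083063  ]
```

View pics/s1.png

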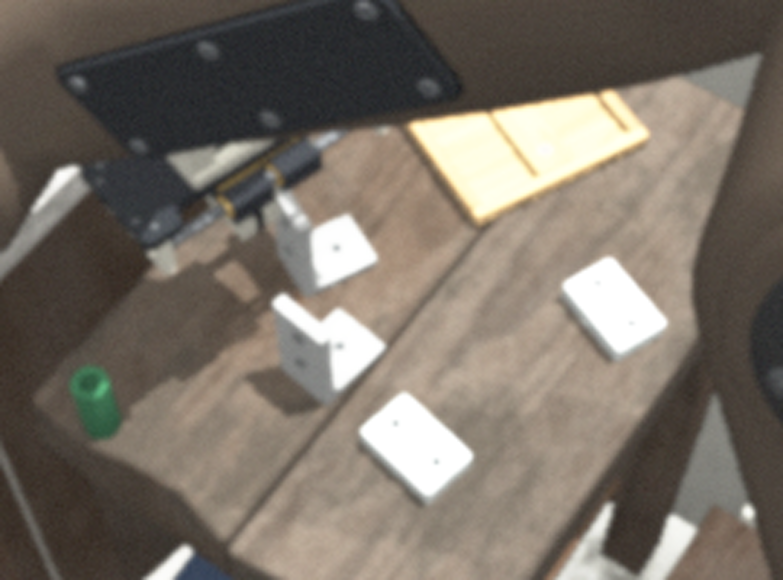

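Run:
```python
from h import *
T=pose();i,K,C=snap('side'); i2,K2,C2=snap('scene')
for z in (.072,.083,.091):
    for KK,CC in ((K,C),(K2,C2)): print(z,proj(KK,CC,[.6008,.1036,z]).round(1), end=' ')
a=proj(K,C,[.6008,.1036,.072]);print((a-[150,130])*2.9)
i,K,C=snap('wrist'); save('w2',i); np.savez('w2',K=K,C=C)
d=[cv2.resize(i2[180:300,200:330],None,fx=3,fy=3),cv2.resize(i,None,fx=.8,fy=.8)]
h=max(x.shape[0] for x in d); save('c2',np.hstack([np.pad(x,((0,h-x.shape[0]),(0,0),(0,0))) for x in d])[:, :800+50])
```

```text
0.072 [237.7 213.6] 0.072 [237.6 219.9] 0.083 [237.3 210.6] 0.083 [237.2 215.3] 0.091 [237.  208.4] 0.091 [236.9 211.9] [254.42843669 242.51225646]
```

View pics/c2.png

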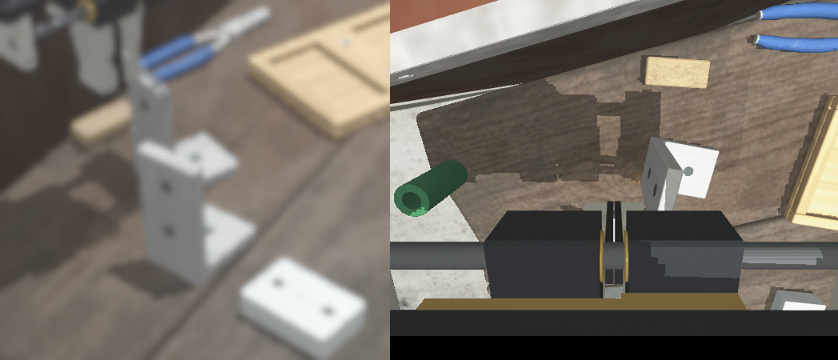

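Run:
```python
from h import *
d=np.load('w2.npz');K,C=d['K'],d['C']
f=lambda a,b:((a-390)/.8,b/.8)
def P(l,pts,z): print(l,[ray(K,C,*f(a,b),z)[:2].round(3).tolist() for a,b in pts])
P('up short',[(719,148),(709,199),(670,190)],.01)
P('up top',[(650,138),(642,208)],.09)
for p in [(.6008,.1036,.072),(.6008,.1036,.0),(.6,.07,.09)]: print(proj(K,C,p)*.8)
i=cv2.imread('pics/w2.png'); cv2.imwrite('pics/w2b.png',cv2.resize(i[120:330,180:460],None,fx=2.8,fy=2.8))
```

```text
up short [[0.617, 0.014], [0.57, 0.018], [0.578, 0.054]]
up top [[0.644, 0.083], [0.6, 0.087]]
[224.66283776 194.52828462]
[224.4806739  162.85596621]
[278.81562731 207.3262366 ]
```

View pics/w2b.png

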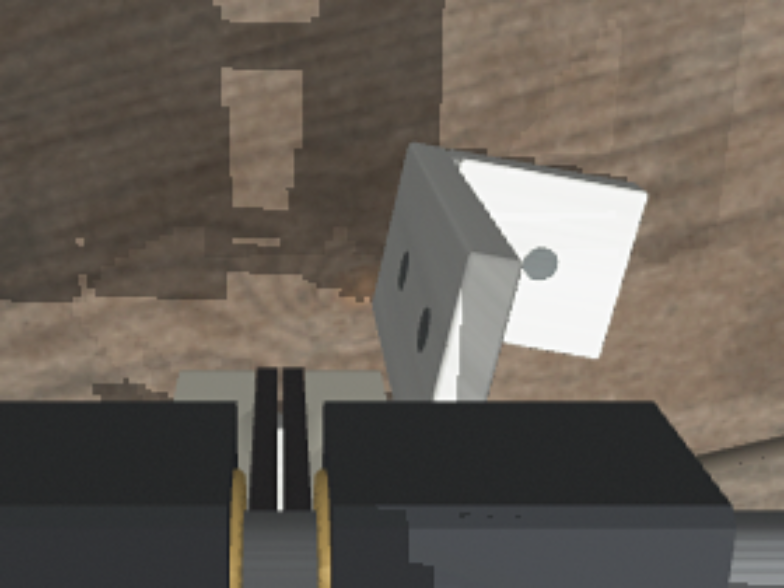

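Run:
```python
from h import *
d=np.load('w2.npz');K,C=d['K'],d['C']
for x in (-.0095,0,.0095):
  for z in (.011,0,-.008,-.02): print(x,z,proj(K,C,[.6008+x,.1036,.083-z]).round(1))
for n,r in (('side',(170,250,200,290)),('scene',(170,250,200,290))):
    i,K,C=snap(n); c=i[r[0]:r[1],r[2]:r[3]].copy(); c=cv2.resize(c,None,fx=4.4,fy=4.4,interpolation=cv2.INTER_CUBIC)
    for z,col in ((.072,(255,0,0)),(.083,(0,255,0)),(.091,(0,0,255))):
        p=((proj(K,C,[.6008,.1036,z])-[r[2],r[0]])*4.4).astype(int); cv2.circle(c,tuple(map(int,p)),3,col,-1)
    for p in [(.6008,.0736,.072),(.6,.075,.09),(.62,.07,.09),(.575,.075,.09)]:
        p=((proj(K,C,p)-[r[2],r[0]])*4.4).astype(int); cv2.circle(c,tuple(map(int,p)),3,(255,0,255),-1)
    if n=='side': A=c
    else: save('c3',np.hstack([A,c]))
```

```text
-0.0095 0.011 [280.8 259.1]
-0.0095 0 [280.8 268.4]
-0.0095 -0.008 [280.9 275.7]
-0.0095 -0.02 [280.9 288. ]
0 0.011 [280.8 243.2]
0 0 [280.9 251.7]
0 -0.008 [280.9 258.5]
0 -0.02 [281.  269.8]
0.0095 0.011 [280.9 226.8]
0.0095 0 [280.9 234.5]
0.0095 -0.008 [281.  240.7]
0.0095 -0.02 [281. 251.]
```

View pics/c3.png

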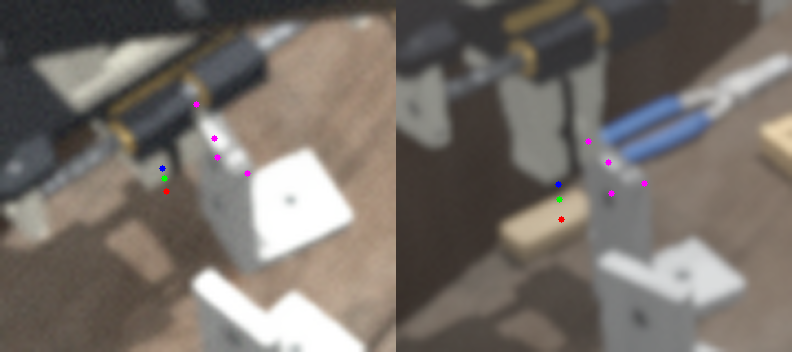

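The fingers passed above the bracket without touching it. In both views the fingertips look about 20–30 mm higher than stated. I'll check by touching the bench at a free spot.

Emit:
{"name": "jog_arm", "arguments": {"motion": [{"offset": [0,0,-40],"roll": 0,"hand": 0},{"offset": [0,0,-80],"roll": 0,"hand": 0},{"offset": [-30,10,-110],"roll": 0,"hand": 0},{"offset": [-60,35,-110],"roll": 0,"hand": 0},{"offset": [-90,60,-110],"roll": 0,"hand": 0},{"offset": [-120,80,-110],"roll": 0,"hand": 0},{"offset": [-150,94,-110],"roll": 0,"hand": 0},{"offset": [-171,94,-100],"roll": 0,"hand": 0},{"offset": [-171,94,-80],"roll": 0,"hand": 0},{"offset": [-171,94,-40],"roll": 0,"hand": 0},{"offset": [-171,94,0],"roll": 0,"hand": 0},{"offset": [-171,94,35],"roll": 0,"hand": 0},{"offset": [-171,94,50],"roll": 0,"hand": 0},{"offset": [-171,94,58],"roll": 0,"hand": 0},{"offset": [-171,94,61],"roll": 0,"hand": 0},{"offset": [-171,94,61],"roll": 0,"hand": 0},{"offset": [-171,94,61],"roll": 0,"hand": 0}]}}

```text
clock: 5.55
tool_pos: [0.4308, 0.0102, 0.0231]
orientation: [-180.0, -0.1, 0.0]
force: [-0.2, 0.8, 0.2]
opening: 0.0005
```

Run:
```python
from h import *
o=ctrl.get_obs();print(o['force'],o['tool_pos'])
for n,r in (('side',(190,290,230,330)),('scene',(190,290,230,330))):
    i,K,C=snap(n); u=proj(K,C,o['tool_pos']).astype(int); r=(u[1]-45,u[1]+45,u[0]-45,u[0]+45)
    c=cv2.resize(i[r[0]:r[1],r[2]:r[3]],(396,396),interpolation=cv2.INTER_CUBIC)
    for z,col in ((-.011,(255,0,0)),(0,(0,255,0)),(.008,(0,0,255))):
        p=((proj(K,C,o['tool_pos']+[0,0,z])-[r[2],r[0]])*4.4).astype(int); cv2.circle(c,tuple(map(int,p)),3,col,-1)
    if n=='side': A=c
    else: save('c4',np.hstack([A,c]))
```

```text
[-0.16088894  0.83969419  0.15334818] [0.43080167 0.01022298 0.02307962]
```

View pics/c4.png

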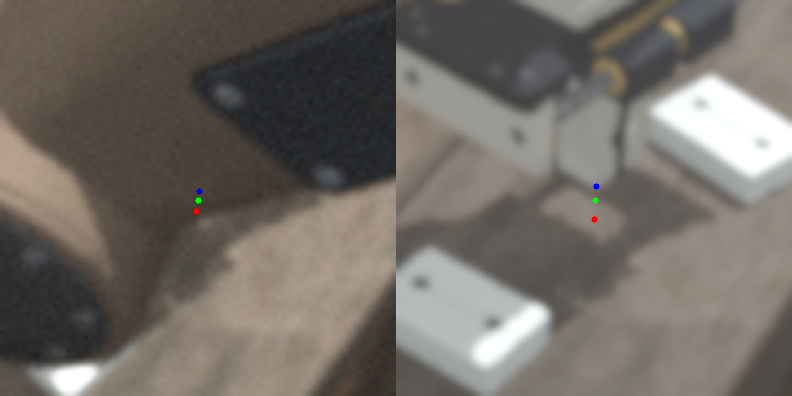

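Emit:
{"name": "jog_arm", "arguments": {"motion": [{"offset": [0,0,6],"roll": 0,"hand": 0},{"offset": [0,0,10],"roll": 0,"hand": 0},{"offset": [0,0,14],"roll": 0,"hand": 0},{"offset": [0,0,16],"roll": 0,"hand": 0},{"offset": [0,0,18],"roll": 0,"hand": 0},{"offset": [0,0,18],"roll": 0,"hand": 0}]}}

```text
clock: 6.15
tool_pos: [0.4296, 0.0097, 0.0036]
orientation: [180.0, 0.0, 0.0]
force: [-0.1, -0.7, -0.1]
opening: 0.0005
```

Emit:
{"name": "jog_arm", "arguments": {"motion": [{"offset": [0,0,2],"roll": 0,"hand": 0},{"offset": [0,0,4],"roll": 0,"hand": 0},{"offset": [0,0,6],"roll": 0,"hand": 0},{"offset": [0,0,8],"roll": 0,"hand": 0},{"offset": [0,0,8],"roll": 0,"hand": 0}]}}

```text
clock: 6.57
tool_pos: [0.4296, 0.0097, -0.0043]
orientation: [180.0, 0.0, 0.0]
force: [0.6, -0.4, 0.1]
opening: 0.0004
```

Emit:
{"name": "jog_arm", "arguments": {"motion": [{"offset": [0,0,1.5],"roll": 0,"hand": 0},{"offset": [0,0,3],"roll": 0,"hand": 0},{"offset": [0,0,4.5],"roll": 0,"hand": 0},{"offset": [0,0,6],"roll": 0,"hand": 0},{"offset": [0,0,6],"roll": 0,"hand": 0}]}}

```text
clock: 6.98
tool_pos: [0.4297, 0.0098, -0.0102]
orientation: [180.0, 0.0, 0.0]
force: [-0.2, -1.5, -0.1]
opening: 0.0003
```

Emit:
{"name": "jog_arm", "arguments": {"motion": [{"offset": [0,0,1.5],"roll": 0,"hand": 0},{"offset": [0,0,3],"roll": 0,"hand": 0},{"offset": [0,0,4.5],"roll": 0,"hand": 0},{"offset": [0,0,6],"roll": 0,"hand": 0},{"offset": [0,0,6],"roll": 0,"hand": 0}]}}

```text
clock: 7.4
tool_pos: [0.4297, 0.0097, -0.0162]
orientation: [180.0, 0.0, 0.0]
force: [-0.3, -0.5, -0.4]
opening: 0.0002
```

Run:
```python
from h import *
o=ctrl.get_obs();print(o['force'],o['tool_pos'],o['joint_pos'])
i,K,C=snap('scene'); u=proj(K,C,o['tool_pos']).astype(int); r=(u[1]-45,u[1]+45,u[0]-45,u[0]+45)
c=cv2.resize(i[r[0]:r[1],r[2]:r[3]],(396,396),interpolation=cv2.INTER_CUBIC)
for z,col in ((0,(0,255,0)),):
        p=((proj(K,C,o['tool_pos']*[1,1,0])-[r[2],r[0]])*4.4).astype(int); cv2.circle(c,tuple(map(int,p)),3,col,-1)
save('c5',c)
```

```text
[-0.3454058  -0.47089649 -0.42972483] [ 0.42965639  0.00974622 -0.01624441] [ 2.78034645e+01  1.44803734e+01 -4.51502900e+01 -3.43673830e-03
 -3.03985367e+01  6.22092614e+01]
```

View pics/c5.png

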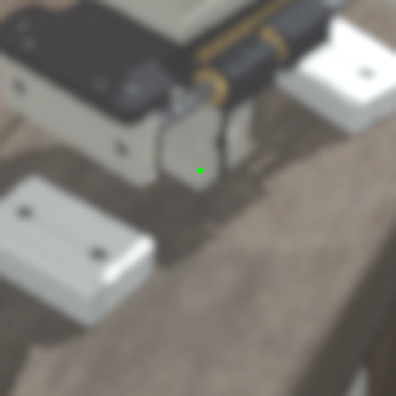

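Emit:
{"name": "jog_arm", "arguments": {"motion": [{"offset": [0,0,1],"roll": 0,"hand": 0},{"offset": [0,0,2],"roll": 0,"hand": 0},{"offset": [0,0,3],"roll": 0,"hand": 0},{"offset": [0,0,3],"roll": 0,"hand": 0}]}}

```text
clock: 7.78
tool_pos: [0.4297, 0.0098, -0.0191]
orientation: [180.0, 0.0, 0.0]
force: [-0.2, -0.6, -0.5]
opening: 0.0003
```

Emit:
{"name": "jog_arm", "arguments": {"motion": [{"offset": [0,0,1],"roll": 0,"hand": 0},{"offset": [0,0,2],"roll": 0,"hand": 0},{"offset": [0,0,2],"roll": 0,"hand": 0}]}}

```text
clock: 8.03
tool_pos: [0.4299, 0.0098, -0.0194]
orientation: [180.0, -0.0, 0.1]
force: [-9.6, 1.2, 31.3]
opening: 0.0001
```

Contact came at TCP z = -0.019, so the fingertips are about 19 mm behind the reported TCP. From here on, tip z = TCP z + 0.019. Now tipping the nearer bracket.

Emit:
{"name": "jog_arm", "arguments": {"motion": [{"offset": [0,0,-40],"roll": 0,"hand": 0},{"offset": [0,0,-80],"roll": 0,"hand": 0},{"offset": [0,0,-120],"roll": 0,"hand": 0},{"offset": [20,-15,-145],"roll": 0,"hand": 0},{"offset": [50,-35,-145],"roll": 0,"hand": 0},{"offset": [80,-55,-145],"roll": 0,"hand": 0},{"offset": [94,-68,-145],"roll": 0,"hand": 0},{"offset": [94,-68,-145],"roll": 0,"hand": 0},{"offset": [94,-68,-110],"roll": 0,"hand": 0},{"offset": [94,-68,-72],"roll": 0,"hand": 0},{"offset": [94,-68,-72],"roll": 0,"hand": 0},{"offset": [94,-68,-72],"roll": 0,"hand": 0}]}}

```text
clock: 9.03
tool_pos: [0.5222, 0.0768, 0.0499]
orientation: [179.8, 0.3, 0.0]
force: [-0.5, 0.3, 1.0]
opening: 0.0003
```

Emit:
{"name": "jog_arm", "arguments": {"motion": [{"offset": [0,-6,0],"roll": 0,"hand": 0},{"offset": [0,-12,0],"roll": 0,"hand": 0},{"offset": [-1,-18,0],"roll": 0,"hand": 0},{"offset": [-2,-24,0],"roll": 0,"hand": 0},{"offset": [-2,-30,0],"roll": 0,"hand": 0},{"offset": [-3,-36,0],"roll": 0,"hand": 0},{"offset": [-3,-42,0],"roll": 0,"hand": 0},{"offset": [-4,-48,0],"roll": 0,"hand": 0},{"offset": [-4,-54,0],"roll": 0,"hand": 0},{"offset": [-5,-60,0],"roll": 0,"hand": 0},{"offset": [-5,-66,0],"roll": 0,"hand": 0},{"offset": [-6,-72,0],"roll": 0,"hand": 0},{"offset": [-6,-76,0],"roll": 0,"hand": 0},{"offset": [-6,-76,0],"roll": 0,"hand": 0},{"offset": [-6,-76,0],"roll": 0,"hand": 0},{"offset": [-6,-76,0],"roll": 0,"hand": 0},{"offset": [-6,-76,0],"roll": 0,"hand": 0}]}}

```text
clock: 10.45
tool_pos: [0.5178, 0.1536, 0.051]
orientation: [180.0, 0.0, -0.0]
force: [0.6, 0.3, 1.0]
opening: 0.0006
```

Emit:
{"name": "jog_arm", "arguments": {"motion": [{"offset": [0,0,-40],"roll": 0,"hand": 0},{"offset": [0,0,-78],"roll": 0,"hand": 0},{"offset": [15,25,-80],"roll": 0,"hand": 0},{"offset": [35,50,-80],"roll": 0,"hand": 0},{"offset": [50,80,-80],"roll": 0,"hand": 0},{"offset": [68,105,-80],"roll": 0,"hand": 0},{"offset": [80,126,-80],"roll": 0,"hand": 0},{"offset": [80,126,-80],"roll": 0,"hand": 0},{"offset": [80,126,-40],"roll": 0,"hand": 0},{"offset": [80,126,0],"roll": 0,"hand": 0},{"offset": [80,126,0],"roll": 0,"hand": 0},{"offset": [80,126,0],"roll": 0,"hand": 0}]}}

```text
clock: 11.45
tool_pos: [0.5962, 0.0271, 0.0497]
orientation: [179.9, 0.3, 0.0]
force: [0.2, 0.5, 1.1]
opening: 0.0005
```

Emit:
{"name": "jog_arm", "arguments": {"motion": [{"offset": [0,-6,0],"roll": 0,"hand": 0},{"offset": [0,-12,0],"roll": 0,"hand": 0},{"offset": [1,-18,0],"roll": 0,"hand": 0},{"offset": [2,-24,0],"roll": 0,"hand": 0},{"offset": [3,-30,0],"roll": 0,"hand": 0},{"offset": [4,-36,0],"roll": 0,"hand": 0},{"offset": [4,-42,0],"roll": 0,"hand": 0},{"offset": [5,-48,0],"roll": 0,"hand": 0},{"offset": [6,-54,0],"roll": 0,"hand": 0},{"offset": [6,-60,0],"roll": 0,"hand": 0},{"offset": [7,-66,0],"roll": 0,"hand": 0},{"offset": [8,-72,0],"roll": 0,"hand": 0},{"offset": [8,-77,0],"roll": 0,"hand": 0},{"offset": [8,-77,0],"roll": 0,"hand": 0},{"offset": [8,-77,0],"roll": 0,"hand": 0},{"offset": [8,-77,0],"roll": 0,"hand": 0},{"offset": [8,-77,0],"roll": 0,"hand": 0}]}}

```text
clock: 12.87
tool_pos: [0.6057, 0.1046, 0.051]
orientation: [180.0, 0.0, -0.0]
force: [-1.0, 0.4, -0.3]
opening: 0.001
```

Emit:
{"name": "jog_arm", "arguments": {"motion": [{"offset": [0,0,-40],"roll": 0,"hand": 0},{"offset": [0,0,-80],"roll": 0,"hand": 0},{"offset": [-20,15,-115],"roll": 0,"hand": 0},{"offset": [-40,30,-150],"roll": 0,"hand": 0},{"offset": [-60,45,-185],"roll": 0,"hand": 0},{"offset": [-86,55,-220],"roll": 0,"hand": 0},{"offset": [-86,55,-249],"roll": 0,"hand": 0},{"offset": [-86,55,-249],"roll": 0,"hand": 0},{"offset": [-86,55,-249],"roll": 0,"hand": 0},{"offset": [-86,55,-249],"roll": 0,"hand": 0}]}}

```text
clock: 13.7
tool_pos: [0.5195, 0.0497, 0.3001]
orientation: [-180.0, -0.0, -0.0]
force: [0.4, -0.2, -0.5]
opening: 0.0007
```

```bash
python3 -c "
from h import *
print(pose()[:3,3]); i,K,C=snap('wrist'); save('w3',i); np.savez('w3',K=K,C=C)"
```

```text
[0.51950719 0.04969959 0.30008771]
```

View pics/w3.png

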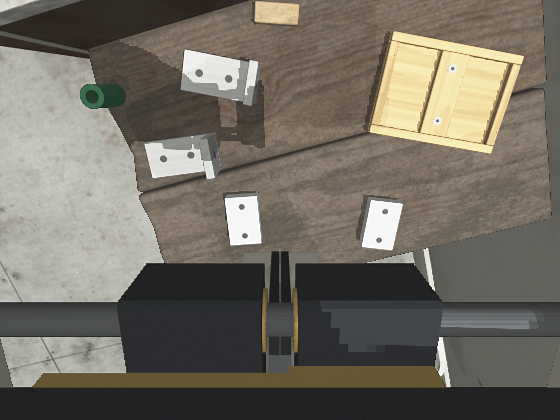

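Both brackets now lie on their long legs with the short leg up at the -y end, at about (218,78) and (182,158). The spacers are at (242,218) and (381,222), and the nest at (447,92).

Run:
```python
from h import *
i=cv2.imread('pics/w3.png')[:,:,::-1]; d=np.load('w3.npz');K,C=d['K'],d['C']
def P(l,pts,z): 
    Q=np.array([ray(K,C,a,b,z)[:2] for a,b in pts]); print(l,Q.round(4).tolist(),'mean',Q.mean(0).round(4))
hsv=cv2.cvtColor(np.ascontiguousarray(i),cv2.COLOR_RGB2HSV)
m=((hsv[:,:,1]<30)&(hsv[:,:,2]>195)).astype(np.uint8); m[260:]=0; m[:,:130]=0
m=cv2.morphologyEx(m,cv2.MORPH_CLOSE,np.ones((7,7)))
for c in cv2.findContours(m,0,2)[0]:
    if cv2.contourArea(c)<500: continue
    r=cv2.minAreaRect(c); h=.018 if r[0][1]>185 else .01
    P('white %s'%np.round(r[0]),cv2.boxPoints(r),h)
m=((hsv[:,:,0]<28)&(hsv[:,:,0]>14)&(hsv[:,:,1]>60)&(hsv[:,:,2]>150)).astype(np.uint8); m=cv2.morphologyEx(m,cv2.MORPH_CLOSE,np.ones((9,9)))
c=max(cv2.findContours(m,0,2)[0],key=cv2.contourArea); r=cv2.minAreaRect(c); print(r)
P('nest',cv2.boxPoints(r),.015); P('nesthand',[(391,32),(523,57),(491,153),(370,131)],.015)
z=lambda r,f:cv2.resize(i[r[1]:r[3],r[0]:r[2]],None,fx=f,fy=f,interpolation=cv2.INTER_CUBIC)
A=z((140,40,270,190),3.2);B=z((365,25,530,160),2.3); hh=A.shape[0]
save('w3z',np.hstack([A,np.pad(B,((0,hh-B.shape[0]),(0,0),(0,0)))])); print(A.shape,B.shape)
```

```text
white [382. 225.] [[0.3988, -0.0578], [0.466, -0.0657], [0.4578, -0.1061], [0.3899, -0.0998]] mean [ 0.4281 -0.0823]
white [243. 220.] [[0.4647, 0.121], [0.4689, 0.0803], [0.4033, 0.0752], [0.3987, 0.1175]] mean [0.4339 0.0985]
white [179. 161.] [[0.5319, 0.2185], [0.5453, 0.1406], [0.4899, 0.134], [0.4755, 0.2147]] mean [0.5107 0.177 ]
white [210.  71.] [[0.6065, 0.1705], [0.6412, 0.1604], [0.629, 0.0951], [0.5937, 0.1037]] mean [0.6176 0.1324]
((446.185791015625, 93.52816772460938), (137.55300903320312, 104.18667602539062), 10.823010444641113)
nest [[0.5479, -0.0575], [0.6615, -0.0713], [0.6345, -0.2282], [0.5164, -0.227]] mean [ 0.5901 -0.146 ]
nesthand [[0.6588, -0.0745], [0.6327, -0.2279], [0.5222, -0.21], [0.5488, -0.0589]] mean [ 0.5906 -0.1428]
(480, 416, 3) (310, 379, 3)
```

View pics/w3z.png

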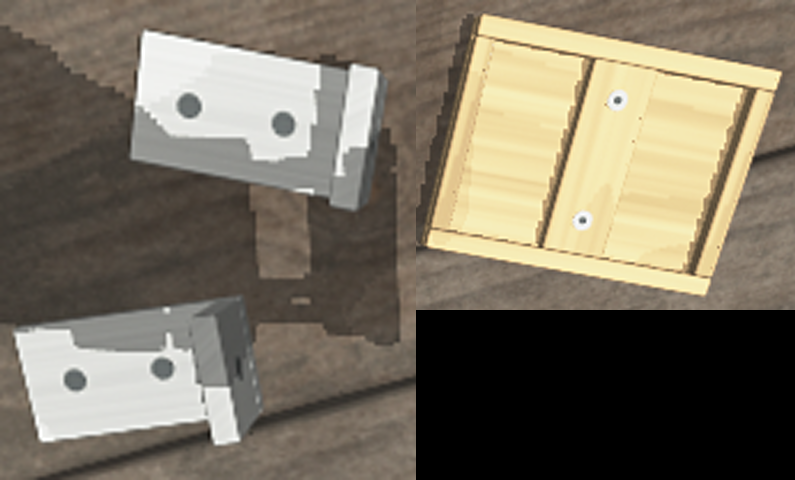

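Run:
```python
from h import *
d=np.load('w3.npz');K,C=d['K'],d['C']
def Q(pts,z,o,f): return np.array([ray(K,C,o[0]+a/f,o[1]+b/f,z)[:2] for a,b in pts])
def ang(v): return np.degrees(np.arctan2(v[1],v[0])).round(1)
for n,t,e in (('up',[(363,67),(345,207)],[(145,31),(132,158)]),('lo',[(204,316),(226,441)],[(16,328),(40,440)])):
    T=Q(t,.06,(140,40),3.2);E=Q(e,.01,(140,40),3.2)
    print(n,'shortmid',T.mean(0).round(4),'len',np.linalg.norm(T[0]-T[1]).round(4),'end',E.mean(0).round(4),'len',np.linalg.norm(E[0]-E[1]).round(4),'dirz',ang(E.mean(0)-T.mean(0)),'dist',np.linalg.norm(E.mean(0)-T.mean(0)).round(4),'edge ang',ang(T[0]-T[1]),ang(E[0]-E[1]))
N=Q([(65,15),(365,72),(291,295),(10,245)],.015,(365,25),2.3)
c=N.mean(0);print('nest',c.round(4),ang(N[0]-N[3]),ang(N[1]-N[2]),ang(N[0]-N[1]),ang(N[3]-N[2]),np.linalg.norm(N-np.roll(N,1,0),axis=1).round(4))
L=Q([(74,38),(174,57),(127,245),(27,228)],.015,(365,25),2.3);Rr=Q([(239,72),(331,90),(281,272),(191,252)],.015,(365,25),2.3)
for n,X in (('L',L),('R',Rr)): print(n,X.mean(0).round(4),np.linalg.norm(X-np.roll(X,1,0),axis=1).round(4),ang(X[0]-X[3]),ang(X[1]-X[2]))
```

```text
up shortmid [0.6036 0.0814] len 0.0445 end [0.6188 0.1636] len 0.0445 dirz 79.6 dist 0.0836 edge ang -8.9 -10.5
lo shortmid [0.5232 0.1317] len 0.0445 end [0.5117 0.2151] len 0.0447 dirz 97.8 dist 0.0841 edge ang 6.7 6.2
nest [ 0.5907 -0.1436] -9.6 -9.1 80.3 80.2 [0.1127 0.1538 0.113  0.1549]
L [ 0.5986 -0.1003] [0.0933 0.0511 0.0929 0.0541] -9.8 -8.0
R [ 0.5843 -0.1841] [0.0896 0.048  0.0914 0.0504] -7.6 -6.2
```

Run:
```python
from h import *
s=cams.snapshot('scene');K,C=np.array(s['K']),np.array(s['cam_to_world'])
t=np.array([.4308,.0102,.0231]); u=proj(K,C,t).astype(int)-45
for x in (-.039,.039):
  for y in (-.097,0,.097):
    for h in (.042,.055,.08,.108): print(x,y,h,((proj(K,C,[t[0]+x,t[1]+y,h])-u)*4.4+[396,0]).round())
```

```text
-0.039 -0.097 0.042 [803. 109.]
-0.039 -0.097 0.055 [806.  86.]
-0.039 -0.097 0.08 [812.  40.]
-0.039 -0.097 0.108 [819. -14.]
-0.039 0 0.042 [669. 206.]
-0.039 0 0.055 [671. 182.]
-0.039 0 0.08 [675. 135.]
-0.039 0 0.108 [680.  80.]
-0.039 0.097 0.042 [516. 318.]
-0.039 0.097 0.055 [516. 294.]
-0.039 0.097 0.08 [518. 244.]
-0.039 0.097 0.108 [520. 187.]
0.039 -0.097 0.042 [666.  41.]
0.039 -0.097 0.055 [668.  19.]
0.039 -0.097 0.08 [672. -26.]
0.039 -0.097 0.108 [676. -78.]
0.039 0 0.042 [531. 129.]
0.039 0 0.055 [532. 106.]
0.039 0 0.08 [533.  59.]
0.039 0 0.108 [535.   6.]
0.039 0.097 0.042 [377. 229.]
0.039 0.097 0.055 [376. 205.]
0.039 0.097 0.08 [375. 157.]
0.039 0.097 0.108 [374. 102.]
```

Emit:
{"name": "jog_arm", "arguments": {"motion": [{"offset": [30,-10,40],"roll": 0.05,"hand": 40},{"offset": [60,-20,80],"roll": 0.1,"hand": 40},{"offset": [84,-32,120],"roll": 0.171,"hand": 40},{"offset": [84,-32,160],"roll": 0.171,"hand": 40},{"offset": [84,-32,190],"roll": 0.171,"hand": 40},{"offset": [84,-32,190],"roll": 0.171,"hand": 40},{"offset": [84,-32,190],"roll": 0.171,"hand": 40}]}}

```text
clock: 14.38
tool_pos: [0.6013, 0.0807, 0.1056]
orientation: [179.7, 0.5, -9.8]
force: [0.1, 0.3, 1.0]
opening: 0.0384
```

Run:
```python
from h import *
print(ctrl.get_obs()['tool_pos'],ctrl.get_obs()['orientation'][2],ctrl.get_obs()['opening']);i,K,C=snap('wrist'); save('w4',i); np.savez('w4',K=K,C=C)
```

```text
[0.60125002 0.08073859 0.10558114] -9.798743203138649 0.038441970469602925
```

View pics/w4.png

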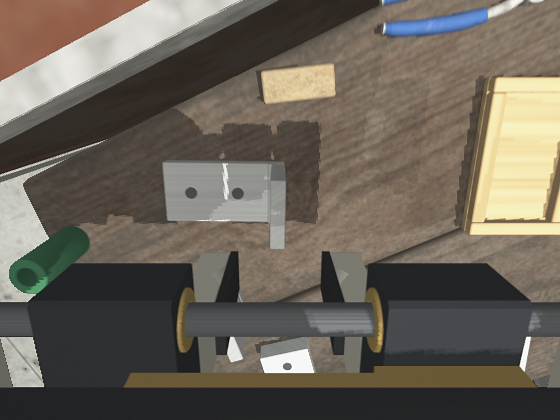

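Orientation matches. The short-leg top spans (278,163) to (278,248), in line with the jaw centre, and the long leg spans rows 160–221.

Run:
```python
from h import *
d=np.load('w4.npz');K,C=d['K'],d['C'];T=pose();Ti=np.linalg.inv(T)
for u,v,z in ((278,163,.06),(278,248,.06),(278,205,.06),(215,160.5,.01),(215,221,.01),(163,190,.01)):
    p=ray(K,C,u,v,z); print(p.round(4),((Ti@np.append(p,1))[:3]*1000).round(1))
```

```text
[0.6377 0.0758 0.06  ] [35.1 -0.5 48.9]
[0.5829 0.0853 0.06  ] [-20.5  -0.6  49. ]
[0.6116 0.0803 0.06  ] [ 8.6 -0.6 49. ]
[0.6372 0.1226 0.01  ] [ 26.8 -46.8  98.8]
[0.5911 0.1331 0.01  ] [-20.4 -49.2  98.9]
[0.6219 0.166  0.01  ] [  4.4 -86.9  98.7]
```

Emit:
{"name": "jog_arm", "arguments": {"motion": [{"offset": [1,0,20],"roll": 0,"hand": 40},{"offset": [1,0,45],"roll": 0,"hand": 40},{"offset": [1,0,70],"roll": 0,"hand": 40},{"offset": [1,0,90],"roll": 0,"hand": 40},{"offset": [1,0,99],"roll": 0,"hand": 40},{"offset": [1,0,99],"roll": 0,"hand": 40},{"offset": [1,0,99],"roll": 0,"hand": 0},{"offset": [1,0,99],"roll": 0,"hand": 0},{"offset": [1,0,99],"roll": 0,"hand": 0},{"offset": [1,0,99],"roll": 0,"hand": 0},{"offset": [1,0,99],"roll": 0,"hand": 0},{"offset": [1,0,99],"roll": 0,"hand": 0},{"offset": [1,0,99],"roll": 0,"hand": 0}]}}

```text
clock: 15.52
tool_pos: [0.6053, 0.0818, 0.0119]
orientation: [-180.0, -0.1, -9.8]
force: [-1.9, -0.3, 6.5]
opening: 0.0097
```

Emit:
{"name": "jog_arm", "arguments": {"motion": [{"offset": [0,0,-15],"roll": 0,"hand": 0},{"offset": [0,0,-40],"roll": 0,"hand": 0},{"offset": [0,0,-80],"roll": 0,"hand": 0},{"offset": [0,0,-110],"roll": 0,"hand": 0},{"offset": [0,20,-110],"roll": 0.1,"hand": 0},{"offset": [0,40,-110],"roll": 0.2,"hand": 0},{"offset": [-5,60,-110],"roll": 0.3,"hand": 0},{"offset": [-5,80,-110],"roll": 0.42,"hand": 0},{"offset": [-10,100,-110],"roll": 0.54,"hand": 0},{"offset": [-10,120,-110],"roll": 0.66,"hand": 0},{"offset": [-15,140,-110],"roll": 0.78,"hand": 0},{"offset": [-15,160,-110],"roll": 0.9,"hand": 0},{"offset": [-16,183,-110],"roll": 1.02,"hand": 0},{"offset": [-16,183,-110],"roll": 1.14,"hand": 0},{"offset": [-16,183,-110],"roll": 1.26,"hand": 0},{"offset": [-16,183,-110],"roll": 1.38,"hand": 0},{"offset": [-16,183,-110],"roll": 1.5,"hand": 0},{"offset": [-16,183,-110],"roll": 1.566,"hand": 0},{"offset": [-16,183,-110],"roll": 1.566,"hand": 0},{"offset": [-16,183,-110],"roll": 1.566,"hand": 0}]}}

```text
clock: 17.18
tool_pos: [0.5574, -0.0959, 0.1205]
orientation: [179.9, -0.0, -99.4]
force: [0.1, -0.5, -3.0]
opening: 0.0099
```

Run:
```python
from h import *
print(ctrl.get_obs()['tool_pos'],ctrl.get_obs()['orientation'],ctrl.get_obs()['opening']);i,K,C=snap('wrist'); save('w5',i); np.savez('w5',K=K,C=C,T=pose())
```

```text
[ 0.55741822 -0.09590157  0.12053488] [ 1.79932517e+02 -4.02735060e-03 -9.93826202e+01] 0.009900584363070706
```

View pics/w5.png

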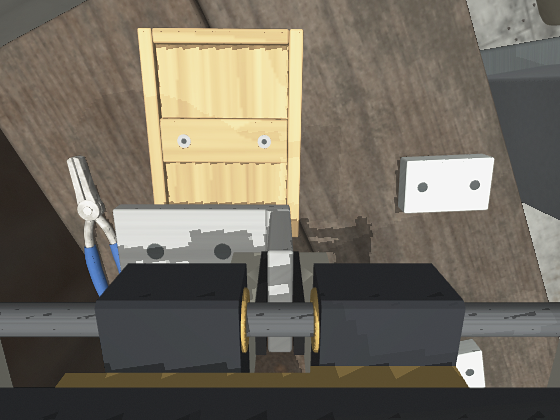

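The held bracket is level, with its long-leg edge at row 208 over columns 114–268. Nest edges: top (138,28)–(303,28), rib rows 119 and 162, pocket sides about 160 and 288.

Run:
```python
from h import *
d=np.load('w5.npz');K,C,T=d['K'],d['C'],d['T'];Ti=np.linalg.inv(T)
def t(n,pts,z):
    Q=np.array([ray(K,C,u,v,z) for u,v in pts]); q=np.array([(Ti@np.append(p,1))[:2]*1000 for p in Q]); print(n,'world',(Q[:,:2]*1000).round(0).tolist(),'tool',q.round(1).tolist())
t('outer top',[(138,28),(303,28)],.015)
t('outer R',[(303,28),(298,230)],.015); t('outer L',[(138,28),(155,205)],.015)
t('rpocket',[(158,46),(289,46),(289,119),(162,119)],.015)
t('rib low',[(165,161),(287,163)],.015)
t('lpocket L',[(165,161),(168,203)],.015)
bz=T[2,3]-.0119+.010
t('bracket edge (top z)',[(116,208),(268,207)],bz)
t('bracket end',[(114,215),(122,263)],bz)
# auto edges: rows of strong gradient along columns in tan region
img=cv2.imread('pics/w5.png',0).astype(float)
for c in (180,220,250,): 
    g=np.abs(np.diff(cv2.GaussianBlur(img,(1,3),0)[15:230,c])); print(c,[(int(k)+15,int(g[k])) for k in np.argsort(-g)[:10]])
for r in (60,80,100,130,150,180):
    g=np.abs(np.diff(img[r,120:320])); print(r,[(int(k)+120,int(g[k])) for k in np.argsort(-g)[:8]])
```

```text
outer top world [[633.0, -229.0], [521.0, -211.0]] tool [[119.0, -96.2], [119.1, 17.0]]
outer R world [[521.0, -211.0], [547.0, -64.0]] tool [[119.1, 17.0], [-29.5, 15.8]]
outer L world [[633.0, -229.0], [655.0, -103.0]] tool [[119.0, -96.2], [-8.4, -97.2]]
rpocket world [[623.0, -216.0], [533.0, -201.0], [540.0, -152.0], [632.0, -167.0]] tool [[107.5, -83.6], [107.6, 7.4], [57.9, 7.9], [57.9, -85.5]]
rib low world [[638.0, -136.0], [547.0, -120.0]] tool [[26.7, -86.1], [25.2, 6.6]]
lpocket L world [[638.0, -136.0], [644.0, -103.0]] tool [[26.7, -86.1], [-6.8, -86.8]]
bracket edge (top z) world [[634.0, -132.0], [559.0, -120.0]] tool [[23.0, -80.9], [23.5, -4.9]]
bracket end world [[636.0, -128.0], [639.0, -102.0]] tool [[19.3, -82.3], [-7.4, -81.7]]
180 [(42, 51), (27, 50), (163, 44), (161, 41), (201, 39), (46, 39), (209, 39), (118, 38), (41, 38), (208, 37)]
220 [(28, 47), (42, 47), (202, 43), (209, 40), (48, 39), (208, 36), (119, 31), (116, 30), (203, 29), (117, 29)]
250 [(28, 46), (42, 46), (202, 41), (49, 40), (43, 39), (209, 39), (208, 32), (119, 32), (203, 31), (29, 28)]
60 [(156, 125), (153, 97), (287, 83), (139, 81), (288, 73), (302, 69), (140, 60), (301, 55)]
80 [(158, 139), (301, 114), (287, 107), (288, 103), (155, 80), (141, 74), (154, 59), (142, 42)]
100 [(160, 121), (156, 78), (143, 74), (287, 65), (301, 64), (288, 63), (157, 52), (300, 48)]
130 [(300, 116), (146, 97), (287, 91), (286, 89), (160, 87), (159, 66), (147, 32), (158, 26)]
150 [(286, 116), (287, 114), (148, 99), (299, 89), (160, 47), (162, 44), (288, 29), (149, 23)]
180 [(166, 131), (151, 98), (299, 92), (163, 87), (284, 87), (286, 49), (287, 44), (164, 31)]
```

Emit:
{"name": "jog_arm", "arguments": {"motion": [{"offset": [0,-1,20],"roll": 0,"hand": 0},{"offset": [0,-1,40],"roll": 0,"hand": 0},{"offset": [0,-1,60],"roll": 0,"hand": 0},{"offset": [0,-1,75],"roll": 0,"hand": 0},{"offset": [0,-1,85],"roll": 0,"hand": 0},{"offset": [0,-1,90],"roll": 0,"hand": 0},{"offset": [0,-1,93],"roll": 0,"hand": 0},{"offset": [0,-1,96],"roll": 0,"hand": 0},{"offset": [0,-1,98],"roll": 0,"hand": 0},{"offset": [0,-1,98],"roll": 0,"hand": 0}]}}

```text
clock: 18.07
tool_pos: [0.5592, -0.096, 0.0233]
orientation: [-180.0, 0.0, -99.5]
force: [-1.1, -0.7, -2.6]
opening: 0.0099
```

Emit:
{"name": "jog_arm", "arguments": {"motion": [{"offset": [0,0,2],"roll": 0,"hand": 0},{"offset": [0,0,4],"roll": 0,"hand": 0},{"offset": [0,0,5],"roll": 0,"hand": 0},{"offset": [0,0,5.5],"roll": 0,"hand": 0},{"offset": [0,0,5.5],"roll": 0,"hand": 0}]}}

```text
clock: 18.48
tool_pos: [0.559, -0.0961, 0.018]
orientation: [-180.0, -0.0, -99.5]
force: [-2.1, 0.5, 1.8]
opening: 0.0098
```

Emit:
{"name": "jog_arm", "arguments": {"motion": [{"offset": [0,0,0],"roll": 0,"hand": 40},{"offset": [0,0,0],"roll": 0,"hand": 40},{"offset": [0,0,0],"roll": 0,"hand": 40},{"offset": [0,0,0],"roll": 0,"hand": 40},{"offset": [0,0,-30],"roll": 0,"hand": 40},{"offset": [0,0,-60],"roll": 0,"hand": 40},{"offset": [0,0,-92],"roll": 0,"hand": 40},{"offset": [0,0,-92],"roll": 0,"hand": 40}]}}

```text
clock: 19.15
tool_pos: [0.5629, -0.0962, 0.116]
orientation: [-179.5, 0.1, -99.4]
force: [1.2, 0.4, -0.2]
opening: 0.0397
```

Emit:
{"name": "jog_arm", "arguments": {"motion": [{"offset": [-15,5,0],"roll": -0.12,"hand": 40},{"offset": [-30,10,0],"roll": -0.24,"hand": 40},{"offset": [-50,15,0],"roll": -0.36,"hand": 40},{"offset": [-70,20,0],"roll": -0.48,"hand": 40},{"offset": [-90,25,0],"roll": -0.6,"hand": 40},{"offset": [-110,35,0],"roll": -0.72,"hand": 40},{"offset": [-130,45,0],"roll": -0.84,"hand": 40},{"offset": [-150,50,0],"roll": -0.96,"hand": 40},{"offset": [-170,60,0],"roll": -1.08,"hand": 40},{"offset": [-190,65,0],"roll": -1.2,"hand": 40},{"offset": [-210,70,0],"roll": -1.32,"hand": 40},{"offset": [-220,75,0],"roll": -1.44,"hand": 40},{"offset": [-220,75,0],"roll": -1.56,"hand": 40},{"offset": [-220,75,0],"roll": -1.68,"hand": 40},{"offset": [-220,75,0],"roll": -1.8,"hand": 40},{"offset": [-220,75,0],"roll": -1.859,"hand": 40},{"offset": [-220,75,0],"roll": -1.859,"hand": 40},{"offset": [-220,75,0],"roll": -1.859,"hand": 40},{"offset": [-220,75,0],"roll": -1.859,"hand": 40}]}}

```text
clock: 20.73
tool_pos: [0.5214, 0.1333, 0.1095]
orientation: [-180.0, -0.0, 6.9]
force: [-0.3, 0.5, 0.4]
opening: 0.04
```

```bash
cat > edges.py <<'E'
from h import *
def edges(a,k=6,o=0,sep=4):
    g=np.abs(np.diff(cv2.GaussianBlur(a.astype(np.float32).reshape(1,-1),(5,1),0)[0])); out=[]
    for j in np.argsort(-g):
        if all(abs(j-q)>sep for q in out): out.append(int(j))
        if len(out)==k: break
    return sorted((q+o,int(g[q])) for q in out)
E
python3 - <<'E'
from edges import *
T=pose();i,K,C=snap('wrist'); save('w6',i); np.savez('w6',K=K,C=C,T=T)
g=cv2.cvtColor(i,cv2.COLOR_RGB2GRAY)
for c in (180,200,220,240,255): print('col',c,edges(g[120:245,c],6,120))
for r in (175,190,205,220,235): print('row',r,edges(g[r,120:340],8,120))
h=cv2.cvtColor(i,cv2.COLOR_RGB2HSV); print('sat row190',h[190,150:310:5,1].tolist()); print('sat col215',h[120:250:4,215,1].tolist())
E
```

```text
col 180 [(165, 22), (201, 3), (210, 26), (223, 42), (235, 17), (241, 11)]
col 200 [(166, 23), (191, 32), (200, 39), (223, 45), (232, 15), (239, 15)]
col 220 [(165, 22), (186, 28), (199, 28), (223, 44), (230, 15), (236, 11)]
col 240 [(165, 21), (190, 29), (200, 37), (206, 25), (223, 41), (233, 12)]
col 255 [(165, 20), (204, 7), (209, 16), (223, 41), (230, 13), (235, 6)]
row 175 [(144, 55), (169, 35), (233, 25), (239, 24), (274, 14), (288, 11), (302, 3), (324, 19)]
row 190 [(147, 56), (170, 40), (213, 25), (225, 22), (232, 26), (243, 22), (289, 28), (324, 23)]
row 205 [(147, 43), (172, 22), (183, 26), (239, 26), (257, 12), (271, 17), (288, 13), (319, 18)]
row 220 [(146, 52), (151, 4), (159, 2), (173, 43), (273, 26), (289, 26), (295, 5), (327, 3)]
row 235 [(146, 48), (187, 6), (258, 5), (275, 20), (288, 18), (296, 7), (302, 4), (319, 5)]
sat row190 [43, 41, 43, 45, 55, 7, 7, 8, 6, 8, 5, 6, 0, 7, 9, 7, 0, 6, 4, 5, 7, 9, 7, 6, 6, 6, 6, 7, 53, 50, 59, 60]
sat col215 [51, 50, 53, 55, 55, 49, 51, 50, 44, 45, 43, 20, 6, 7, 6, 6, 6, 8, 8, 9, 11, 1, 1, 1, 0, 1, 35, 48, 43, 48, 47, 50, 48]
```

Run:
```python
from h import *
d=np.load('w6.npz');K,C,T=d['K'],d['C'],d['T'];Ti=np.linalg.inv(T)
for u,v,z in ((220,165.5,.01),(220,223.5,.01),(171,195,.01),(274.5,220,.06),(289,220,.06)):
    p=ray(K,C,u,v,z); print(((Ti@np.append(p,1))[:3]*1000).round(1))
```

```text
[ 24.6 -45.3  99.5]
[-21.5 -47.4  99.5]
[  1.7 -83.8  99.5]
[-0.5 -4.  49.5]
[-0.5  5.3 49.5]
```

Emit:
{"name": "jog_arm", "arguments": {"motion": [{"offset": [1.5,0,20],"roll": 0,"hand": 40},{"offset": [1.5,0,45],"roll": 0,"hand": 40},{"offset": [1.5,0,70],"roll": 0,"hand": 40},{"offset": [1.5,0,90],"roll": 0,"hand": 40},{"offset": [1.5,0,98],"roll": 0,"hand": 40},{"offset": [1.5,0,98],"roll": 0,"hand": 40},{"offset": [1.5,0,98],"roll": 0,"hand": 0},{"offset": [1.5,0,98],"roll": 0,"hand": 0},{"offset": [1.5,0,98],"roll": 0,"hand": 0},{"offset": [1.5,0,98],"roll": 0,"hand": 0},{"offset": [1.5,0,98],"roll": 0,"hand": 0},{"offset": [1.5,0,98],"roll": 0,"hand": 0},{"offset": [1.5,0,98],"roll": 0,"hand": 0}]}}

```text
clock: 21.87
tool_pos: [0.5231, 0.1335, 0.0124]
orientation: [-180.0, -0.0, 7.0]
force: [-2.6, -1.1, 6.3]
opening: 0.0101
```

Emit:
{"name": "jog_arm", "arguments": {"motion": [{"offset": [0,0,-15],"roll": 0,"hand": 0},{"offset": [0,0,-40],"roll": 0,"hand": 0},{"offset": [0,0,-80],"roll": 0,"hand": 0},{"offset": [0,0,-110],"roll": 0,"hand": 0},{"offset": [0,25,-110],"roll": 0.12,"hand": 0},{"offset": [0,50,-110],"roll": 0.24,"hand": 0},{"offset": [-5,75,-110],"roll": 0.36,"hand": 0},{"offset": [-5,100,-110],"roll": 0.48,"hand": 0},{"offset": [-10,125,-110],"roll": 0.6,"hand": 0},{"offset": [-10,150,-110],"roll": 0.72,"hand": 0},{"offset": [-15,175,-110],"roll": 0.84,"hand": 0},{"offset": [-16,200,-110],"roll": 0.96,"hand": 0},{"offset": [-16,225,-110],"roll": 1.08,"hand": 0},{"offset": [-16,250,-110],"roll": 1.2,"hand": 0},{"offset": [-16,275,-110],"roll": 1.32,"hand": 0},{"offset": [-16,300,-110],"roll": 1.44,"hand": 0},{"offset": [-16,313,-110],"roll": 1.56,"hand": 0},{"offset": [-16,313,-110],"roll": 1.68,"hand": 0},{"offset": [-16,313,-110],"roll": 1.8,"hand": 0},{"offset": [-16,313,-110],"roll": 1.859,"hand": 0}]}}

```text
clock: 23.53
tool_pos: [0.5442, -0.1795, 0.1208]
orientation: [179.9, 0.0, -100.0]
force: [0.4, -0.3, -2.4]
opening: 0.0095
```

Emit:
{"name": "jog_arm", "arguments": {"motion": [{"offset": [0,0,0],"roll": 0,"hand": 0},{"offset": [0,0,0],"roll": 0,"hand": 0},{"offset": [0,0,0],"roll": 0,"hand": 0}]}}

```text
clock: 23.78
tool_pos: [0.5448, -0.179, 0.1213]
orientation: [180.0, 0.0, -99.4]
force: [-0.7, -0.2, -3.0]
opening: 0.0097
```

Run:
```python
from edges import *
T=pose();i,K,C=snap('wrist'); save('w7',i); np.savez('w7',K=K,C=C,T=T); Ti=np.linalg.inv(T)
g=cv2.cvtColor(i,cv2.COLOR_RGB2GRAY)
def t(u,v,z): return ((Ti@np.append(ray(K,C,u,v,z),1))[:2]*1000).round(1).tolist()
print(T[:3,3])
o=T[:3,3]
# predicted nest features (tool frame mm -> px)
nx=lambda x,y,z: proj(K,C,(T@np.array([x/1e3,y/1e3,0,1]))[:3]*[1,1,0]+[0,0,z]).round(0).tolist()
print('outer top pred',nx(35.5,-97.5,.015),nx(35.5,17.5,.015))
for c in (160,190,220,250): print('col',c,edges(g[80:240,c],8,80))
for r in (150,165,180,195,215,235): print('row',r,edges(g[r,60:330],8,60))
bz=T[2,3]-.0124+.01
for v in range(205,214): print(v,t(200,v,bz),end=' ')
```

```text
[ 0.54479251 -0.17898447  0.12130162]
outer top pred [149.0, 149.0] [302.0, 149.0]
col 160 [(91, 4), (97, 4), (102, 3), (127, 3), (132, 2), (148, 33), (202, 37), (207, 34)]
col 190 [(82, 18), (95, 6), (104, 5), (149, 32), (160, 14), (202, 35), (207, 33), (235, 25)]
col 220 [(116, 4), (143, 5), (149, 29), (155, 4), (160, 22), (202, 37), (207, 34), (232, 30)]
col 250 [(117, 4), (135, 4), (149, 27), (160, 16), (202, 34), (208, 32), (231, 32), (237, 15)]
row 150 [(76, 7), (117, 5), (151, 45), (162, 29), (285, 12), (290, 27), (301, 22), (326, 4)]
row 165 [(98, 7), (103, 5), (125, 6), (152, 45), (163, 16), (168, 45), (287, 37), (301, 37)]
row 180 [(106, 5), (111, 6), (154, 44), (166, 47), (171, 24), (290, 22), (301, 43), (319, 6)]
row 195 [(101, 5), (121, 5), (127, 5), (155, 45), (166, 29), (171, 48), (290, 17), (301, 40)]
row 215 [(73, 5), (90, 5), (108, 6), (113, 42), (264, 17), (269, 40), (290, 37), (300, 40)]
row 235 [(64, 4), (116, 35), (189, 31), (251, 31), (262, 31), (267, 7), (291, 24), (299, 31)]
205 [24.3, -39.1] 206 [23.7, -39.1] 207 [23.2, -39.2] 208 [22.7, -39.2] 209 [22.2, -39.2] 210 [21.6, -39.3] 211 [21.1, -39.3] 212 [20.6, -39.3] 213 [20.0, -39.4]
```

Emit:
{"name": "jog_arm", "arguments": {"motion": [{"offset": [0,0,20],"roll": 0,"hand": 0},{"offset": [0,0,40],"roll": 0,"hand": 0},{"offset": [0,0,60],"roll": 0,"hand": 0},{"offset": [0,0,75],"roll": 0,"hand": 0},{"offset": [0,0,85],"roll": 0,"hand": 0},{"offset": [0,0,90],"roll": 0,"hand": 0},{"offset": [0,0,93],"roll": 0,"hand": 0},{"offset": [0,0,96],"roll": 0,"hand": 0},{"offset": [0,0,98],"roll": 0,"hand": 0},{"offset": [0,0,98],"roll": 0,"hand": 0}]}}

```text
clock: 24.67
tool_pos: [0.5454, -0.1791, 0.0238]
orientation: [-180.0, 0.0, -99.5]
force: [-1.4, -0.0, -3.3]
opening: 0.0096
```

Emit:
{"name": "jog_arm", "arguments": {"motion": [{"offset": [0,0,2],"roll": 0,"hand": 0},{"offset": [0,0,4],"roll": 0,"hand": 0},{"offset": [0,0,5],"roll": 0,"hand": 0},{"offset": [0,0,5.5],"roll": 0,"hand": 0},{"offset": [0,0,5.5],"roll": 0,"hand": 0}]}}

```text
clock: 25.08
tool_pos: [0.5452, -0.1791, 0.0185]
orientation: [-180.0, -0.0, -99.5]
force: [-1.3, 1.4, 3.6]
opening: 0.0096
```

Emit:
{"name": "jog_arm", "arguments": {"motion": [{"offset": [0,0,0],"roll": 0,"hand": 40},{"offset": [0,0,0],"roll": 0,"hand": 40},{"offset": [0,0,0],"roll": 0,"hand": 40},{"offset": [0,0,0],"roll": 0,"hand": 40},{"offset": [0,0,-30],"roll": 0,"hand": 40},{"offset": [0,0,-60],"roll": 0,"hand": 40},{"offset": [0,0,-92],"roll": 0,"hand": 40},{"offset": [0,0,-92],"roll": 0,"hand": 40}]}}

```text
clock: 25.75
tool_pos: [0.5491, -0.1799, 0.1166]
orientation: [-179.4, -0.0, -99.4]
force: [1.1, -0.2, 0.3]
opening: 0.0396
```

Emit:
{"name": "jog_arm", "arguments": {"motion": [{"offset": [-10,10,0],"roll": -0.12,"hand": 60},{"offset": [-20,20,0],"roll": -0.24,"hand": 60},{"offset": [-30,40,0],"roll": -0.36,"hand": 60},{"offset": [-40,60,0],"roll": -0.48,"hand": 60},{"offset": [-50,80,0],"roll": -0.6,"hand": 60},{"offset": [-60,100,0],"roll": -0.72,"hand": 60},{"offset": [-70,120,0],"roll": -0.84,"hand": 60},{"offset": [-75,135,0],"roll": -0.96,"hand": 60},{"offset": [-75,135,0],"roll": -1.08,"hand": 60},{"offset": [-75,135,0],"roll": -1.2,"hand": 60},{"offset": [-75,135,0],"roll": -1.32,"hand": 60},{"offset": [-75,135,0],"roll": -1.44,"hand": 60},{"offset": [-75,135,0],"roll": -1.56,"hand": 60},{"offset": [-75,135,0],"roll": -1.632,"hand": 60},{"offset": [-75,135,0],"roll": -1.632,"hand": 60},{"offset": [-75,135,0],"roll": -1.632,"hand": 60},{"offset": [-75,135,0],"roll": -1.632,"hand": 60},{"offset": [-75,135,0],"roll": -1.632,"hand": 60}]}}

```text
clock: 27.25
tool_pos: [0.4243, -0.0829, 0.11]
orientation: [-180.0, -0.0, -6.1]
force: [1.4, 0.2, 0.2]
opening: 0.06
```

```bash
cat > sp.py <<'E'
from edges import *
def spacer(tag,z=.018):
    T=pose();i,K,C=snap('wrist'); save(tag,i); np.savez(tag,K=K,C=C,T=T); Ti=np.linalg.inv(T); print(T[:3,3].round(4),ctrl.get_obs()['orientation'][2])
    h=cv2.cvtColor(i,cv2.COLOR_RGB2HSV); m=((h[:,:,1]<35)&(h[:,:,2]>110)).astype(np.uint8); m[250:]=0
    for c in cv2.findContours(m,0,1)[0]:
        if cv2.contourArea(c)<1200: continue
        c=cv2.convexHull(c); W=np.array([(Ti@np.append(ray(K,C,*q,z),1))[:2]*1000 for q in c[:,0]],np.float32)
        b=cv2.boundingRect(c); r=cv2.minAreaRect(W); print(b,'tool ctr',np.round(r[0],1),'size',np.round(r[1],1),'ang',round(r[2],1),'area',cv2.contourArea(W).__round__())
E
python3 -c "
from sp import *
spacer('w8')"
```

```text
[ 0.4243 -0.0829  0.11  ] -6.086774668956659
(309, 162, 251, 88) tool ctr [-26.2 116.6] size [190.   70.3] ang 77.4 area 6731
(0, 161, 92, 89) tool ctr [  -8.5 -175.8] size [51.9 67.9] ang 79.5 area 3351
(251, 148, 58, 90) tool ctr [ 4.5 -0.7] size [68.7 41.9] ang 0.3 area 2843
(225, 10, 232, 30) tool ctr [119.4  39. ] size [  8.4 150.8] ang 3.6 area 1217
(369, 0, 111, 20) tool ctr [128.2  91.9] size [69.9 11. ] ang 90.0 area 594
```

Emit:
{"name": "jog_arm", "arguments": {"motion": [{"offset": [3,-0.5,30],"roll": 0,"hand": 60},{"offset": [3,-0.5,60],"roll": 0,"hand": 60},{"offset": [3,-0.5,90],"roll": 0,"hand": 60},{"offset": [3,-0.5,110],"roll": 0,"hand": 60},{"offset": [3,-0.5,120],"roll": 0,"hand": 60},{"offset": [3,-0.5,125],"roll": 0,"hand": 60},{"offset": [3,-0.5,125],"roll": 0,"hand": 60},{"offset": [3,-0.5,125],"roll": 0,"hand": 30},{"offset": [3,-0.5,125],"roll": 0,"hand": 30},{"offset": [3,-0.5,125],"roll": 0,"hand": 30},{"offset": [3,-0.5,125],"roll": 0,"hand": 30},{"offset": [3,-0.5,125],"roll": 0,"hand": 30},{"offset": [3,-0.5,125],"roll": 0,"hand": 30},{"offset": [3,-0.5,125],"roll": 0,"hand": 30}]}}

```text
clock: 28.47
tool_pos: [0.4281, -0.0825, -0.0141]
orientation: [-180.0, -0.1, -6.0]
force: [-1.7, 1.1, 6.7]
opening: 0.0419
```

Emit:
{"name": "jog_arm", "arguments": {"motion": [{"offset": [0,0,-15],"roll": 0,"hand": 0},{"offset": [0,0,-50],"roll": 0,"hand": 0},{"offset": [0,0,-90],"roll": 0,"hand": 0},{"offset": [10,5,-115],"roll": 0,"hand": 0},{"offset": [40,20,-115],"roll": 0,"hand": 0},{"offset": [70,35,-115],"roll": 0.02,"hand": 0},{"offset": [100,50,-115],"roll": 0.04,"hand": 0},{"offset": [130,65,-115],"roll": 0.061,"hand": 0},{"offset": [155,80,-115],"roll": 0.061,"hand": 0},{"offset": [172,86.5,-115],"roll": 0.061,"hand": 0},{"offset": [172,86.5,-115],"roll": 0.061,"hand": 0},{"offset": [172,86.5,-115],"roll": 0.061,"hand": 0},{"offset": [172,86.5,-115],"roll": 0.061,"hand": 0}]}}

```text
clock: 29.55
tool_pos: [0.5884, -0.1865, 0.0996]
orientation: [-180.0, 0.1, -9.5]
force: [0.8, -0.7, -1.7]
opening: 0.0414
```

Run:
```python
from sp import *
spacer('w9',.117)
o=ctrl.get_obs(); print(o['opening'],o['force'])
d=np.load('w9.npz');K,C,T=d['K'],d['C'],d['T'];g=cv2.imread('pics/w9.png',0); Ti=np.linalg.inv(T)
for c in (255,265,280,295,305): print('col',c,edges(g[100:250,c],6,100))
for r in (225,235,243): print('row',r,edges(g[r,200:360],8,200))
```

```text
[ 0.5884 -0.1865  0.0996] -9.499602995694943
(218, 146, 113, 104) tool ctr [33.  -3.3] size [51.5 47.6] ang 89.9 area 1960
(126, 146, 75, 104) tool ctr [ 32.9 -51.8] size [28.8 47.6] ang 89.9 area 1364
(79, 24, 119, 49) tool ctr [ 97.6 -55.4] size [45.5 16.3] ang 81.1 area 512
(335, 0, 225, 250) tool ctr [60.8 74.5] size [ 82.9 124.1] ang 77.3 area 7767
0.04180266497049246 [-0.63517219 -0.16408225 -1.49343134]
col 255 [(128, 44), (133, 5), (141, 9), (147, 17), (199, 11), (211, 18)]
col 265 [(122, 8), (127, 27), (141, 9), (147, 17), (199, 8), (211, 19)]
col 280 [(128, 38), (169, 30), (181, 33), (211, 18), (232, 40), (237, 19)]
col 295 [(122, 16), (128, 21), (141, 8), (147, 17), (199, 7), (211, 19)]
col 305 [(123, 10), (128, 22), (141, 8), (147, 17), (200, 8), (211, 20)]
row 225 [(201, 6), (210, 2), (216, 3), (230, 11), (275, 2), (329, 18), (343, 2), (349, 2)]
row 235 [(203, 21), (208, 20), (224, 3), (230, 15), (272, 44), (286, 41), (329, 25), (339, 5)]
row 243 [(201, 6), (218, 3), (229, 16), (270, 50), (283, 18), (289, 47), (328, 18), (356, 2)]
```

Run:
```python
from edges import *
d=np.load('w9.npz');K,C,T=d['K'],d['C'],d['T'];g=cv2.imread('pics/w9.png',0); Ti=np.linalg.inv(T)
t=lambda u,v,z:((Ti@np.append(ray(K,C,u,v,z),1))[:2]*1000).round(1).tolist()
b=T[2,3]+.0141
print('spacer front top',t(280,211.5,b+.018),'bot',t(280,199.5,b),'sides',t(230,225,b+.018),t(329,225,b+.018))
print('bracket end',t(255,147.5,.016),t(305,147.5,.016),'pocket end',t(255,141.5,.015),'rim',t(255,128,.015))
for r in (152,160,170,180,190): print('row',r,edges(g[r,180:380],8,180))
```

```text
spacer front top [32.4, -0.4] bot [32.1, -0.4] sides [26.6, -20.9] [26.6, 19.8]
bracket end [40.4, -17.7] [40.4, 17.0] pocket end [44.4, -17.7] rim [53.6, -17.5]
row 152 [(190, 26), (195, 6), (242, 17), (310, 6), (315, 15), (325, 5), (330, 7), (338, 5)]
row 160 [(191, 22), (242, 18), (247, 9), (310, 8), (317, 13), (329, 6), (360, 4), (372, 4)]
row 170 [(191, 23), (218, 32), (223, 28), (242, 16), (276, 26), (282, 27), (317, 13), (358, 11)]
row 180 [(195, 27), (243, 15), (275, 28), (283, 32), (314, 14), (328, 10), (338, 12), (370, 6)]
row 190 [(193, 24), (200, 6), (243, 17), (309, 5), (316, 13), (322, 6), (328, 21), (366, 5)]
```

Emit:
{"name": "jog_arm", "arguments": {"motion": [{"offset": [0,0,25],"roll": 0,"hand": 0},{"offset": [0,0,50],"roll": 0,"hand": 0},{"offset": [0,0,70],"roll": 0,"hand": 0},{"offset": [0,0,82],"roll": 0,"hand": 0},{"offset": [0,0,90],"roll": 0,"hand": 0},{"offset": [0,0,94],"roll": 0,"hand": 0},{"offset": [0,0,96],"roll": 0,"hand": 0},{"offset": [0,0,97],"roll": 0,"hand": 0},{"offset": [0,0,97.5],"roll": 0,"hand": 0},{"offset": [0,0,97.5],"roll": 0,"hand": 0}]}}

```text
clock: 30.43
tool_pos: [0.5899, -0.1867, 0.0034]
orientation: [-180.0, -0.1, -9.5]
force: [0.0, -0.3, -2.0]
opening: 0.0424
```

Emit:
{"name": "jog_arm", "arguments": {"motion": [{"offset": [0,0,0.7],"roll": 0,"hand": 0},{"offset": [0,0,1.4],"roll": 0,"hand": 0},{"offset": [0,0,1.7],"roll": 0,"hand": 0},{"offset": [0,0,1.7],"roll": 0,"hand": 0}]}}

```text
clock: 30.77
tool_pos: [0.5899, -0.1868, 0.002]
orientation: [180.0, -0.1, -9.5]
force: [-2.0, 1.7, 7.1]
opening: 0.0418
```

Emit:
{"name": "jog_arm", "arguments": {"motion": [{"offset": [0,0,0],"roll": 0,"hand": 58},{"offset": [0,0,0],"roll": 0,"hand": 58},{"offset": [0,0,0],"roll": 0,"hand": 58},{"offset": [0,0,0],"roll": 0,"hand": 58},{"offset": [0,0,-20],"roll": 0,"hand": 58},{"offset": [0,0,-60],"roll": 0,"hand": 58},{"offset": [0,0,-100],"roll": 0,"hand": 60},{"offset": [-20,-25,-108],"roll": 0,"hand": 60},{"offset": [-45,-55,-108],"roll": 0,"hand": 60},{"offset": [-70,-85,-108],"roll": -0.05,"hand": 60},{"offset": [-95,-115,-108],"roll": -0.1,"hand": 60},{"offset": [-120,-145,-108],"roll": -0.15,"hand": 60},{"offset": [-145,-175,-108],"roll": -0.2,"hand": 60},{"offset": [-170,-205,-108],"roll": -0.236,"hand": 60},{"offset": [-190,-235,-108],"roll": -0.236,"hand": 60},{"offset": [-205,-257,-108],"roll": -0.236,"hand": 60},{"offset": [-205,-257,-108],"roll": -0.236,"hand": 60},{"offset": [-205,-257,-108],"roll": -0.236,"hand": 60},{"offset": [-205,-257,-108],"roll": -0.236,"hand": 60}]}}

```text
clock: 32.35
tool_pos: [0.4297, 0.1007, 0.1089]
orientation: [-180.0, -0.0, 4.1]
force: [0.1, 0.0, 0.2]
opening: 0.06
```

```bash
python3 -c "
from sp import *
spacer('w10')"
```

```text
[0.4297 0.1007 0.1089] 4.006176425213507
(255, 147, 59, 90) tool ctr [5.6 2.7] size [42.1 68.5] ang 89.5 area 2848
(0, 0, 139, 250) tool ctr [  46.5 -162. ] size [175.1 107.3] ang 1.4 area 14436
```

Emit:
{"name": "jog_arm", "arguments": {"motion": [{"offset": [4,2.5,30],"roll": 0,"hand": 60},{"offset": [4,2.5,60],"roll": 0,"hand": 60},{"offset": [4,2.5,90],"roll": 0,"hand": 60},{"offset": [4,2.5,110],"roll": 0,"hand": 60},{"offset": [4,2.5,119],"roll": 0,"hand": 60},{"offset": [4,2.5,123.5],"roll": 0,"hand": 60},{"offset": [4,2.5,123.5],"roll": 0,"hand": 60},{"offset": [4,2.5,123.5],"roll": 0,"hand": 0},{"offset": [4,2.5,123.5],"roll": 0,"hand": 0},{"offset": [4,2.5,123.5],"roll": 0,"hand": 0},{"offset": [4,2.5,123.5],"roll": 0,"hand": 0},{"offset": [4,2.5,123.5],"roll": 0,"hand": 0},{"offset": [4,2.5,123.5],"roll": 0,"hand": 0},{"offset": [4,2.5,123.5],"roll": 0,"hand": 0}]}}

```text
clock: 33.57
tool_pos: [0.4344, 0.0987, -0.0138]
orientation: [-180.0, -0.1, 4.0]
force: [-0.2, -1.5, 6.7]
opening: 0.0419
```

Emit:
{"name": "jog_arm", "arguments": {"motion": [{"offset": [0,0,-15],"roll": 0,"hand": 0},{"offset": [0,0,-50],"roll": 0,"hand": 0},{"offset": [0,0,-90],"roll": 0,"hand": 0},{"offset": [5,10,-115],"roll": 0,"hand": 0},{"offset": [25,35,-115],"roll": 0.05,"hand": 0},{"offset": [45,60,-115],"roll": 0.1,"hand": 0},{"offset": [65,90,-115],"roll": 0.15,"hand": 0},{"offset": [85,120,-115],"roll": 0.2,"hand": 0},{"offset": [105,150,-115],"roll": 0.236,"hand": 0},{"offset": [130,180,-115],"roll": 0.236,"hand": 0},{"offset": [154.5,213.5,-115],"roll": 0.236,"hand": 0},{"offset": [154.5,213.5,-115],"roll": 0.236,"hand": 0},{"offset": [154.5,213.5,-115],"roll": 0.236,"hand": 0},{"offset": [154.5,213.5,-115],"roll": 0.236,"hand": 0},{"offset": [154.5,213.5,-115],"roll": 0.236,"hand": 0}]}}

```text
clock: 34.82
tool_pos: [0.6021, -0.1031, 0.1003]
orientation: [-180.0, 0.0, -9.5]
force: [0.8, -0.4, -0.7]
opening: 0.0418
```

Run:
```python
from edges import *
T=pose();i,K,C=snap('wrist'); save('w11',i); np.savez('w11',K=K,C=C,T=T);g=cv2.cvtColor(i,cv2.COLOR_RGB2GRAY); Ti=np.linalg.inv(T)
print(T[:3,3],ctrl.get_obs()['orientation'],ctrl.get_obs()['opening'],ctrl.get_obs()['force'])
for c in (255,265,295,305): print('col',c,edges(g[100:250,c],7,100))
for r in (160,170,190,225,235): print('row',r,edges(g[r,180:380],8,180))
```

```text
[ 0.6020814  -0.10308596  0.10026823] [-1.79988382e+02  7.42721732e-03 -9.43539860e+00] 0.04205162328130929 [-0.03596075 -0.07034317 -1.11194675]
col 255 [(115, 3), (121, 5), (127, 40), (139, 4), (144, 13), (199, 9), (211, 15)]
col 265 [(122, 12), (127, 44), (132, 20), (139, 4), (144, 14), (199, 7), (211, 16)]
col 295 [(107, 6), (118, 3), (127, 18), (139, 3), (144, 13), (199, 7), (211, 17)]
col 305 [(103, 8), (113, 4), (121, 5), (126, 27), (144, 13), (199, 7), (211, 17)]
row 160 [(230, 26), (240, 4), (246, 17), (310, 5), (317, 11), (331, 20), (362, 42), (367, 15)]
row 170 [(231, 26), (275, 22), (282, 24), (332, 36), (341, 34), (361, 38), (366, 18), (375, 43)]
row 190 [(231, 23), (247, 16), (309, 7), (316, 10), (331, 33), (360, 43), (365, 15), (374, 42)]
row 225 [(203, 13), (208, 10), (224, 14), (229, 42), (330, 33), (356, 27), (362, 25), (370, 44)]
row 235 [(212, 4), (229, 27), (272, 37), (286, 38), (329, 31), (357, 31), (364, 13), (370, 41)]
```

Emit:
{"name": "jog_arm", "arguments": {"motion": [{"offset": [1,0.7,25],"roll": 0,"hand": 0},{"offset": [1,0.7,50],"roll": 0,"hand": 0},{"offset": [1,0.7,70],"roll": 0,"hand": 0},{"offset": [1,0.7,82],"roll": 0,"hand": 0},{"offset": [1,0.7,90],"roll": 0,"hand": 0},{"offset": [1,0.7,94],"roll": 0,"hand": 0},{"offset": [1,0.7,96],"roll": 0,"hand": 0},{"offset": [1,0.7,97.5],"roll": 0,"hand": 0},{"offset": [1,0.7,98.2],"roll": 0,"hand": 0},{"offset": [1,0.7,98.2],"roll": 0,"hand": 0}]}}

```text
clock: 35.7
tool_pos: [0.6042, -0.1045, 0.0029]
orientation: [-180.0, -0.1, -9.5]
force: [0.0, 0.3, -1.6]
opening: 0.0416
```

Emit:
{"name": "jog_arm", "arguments": {"motion": [{"offset": [0,0,0.6],"roll": 0,"hand": 0},{"offset": [0,0,1.0],"roll": 0,"hand": 0},{"offset": [0,0,1.0],"roll": 0,"hand": 0}]}}

```text
clock: 35.95
tool_pos: [0.6042, -0.1046, 0.0022]
orientation: [-180.0, -0.1, -9.5]
force: [-3.0, -0.1, 4.3]
opening: 0.0414
```

Contact. Release, then retreat to look at the whole nest.

Emit:
{"name": "jog_arm", "arguments": {"motion": [{"offset": [0,0,0],"roll": 0,"hand": 56},{"offset": [0,0,0],"roll": 0,"hand": 56},{"offset": [0,0,0],"roll": 0,"hand": 56},{"offset": [0,0,0],"roll": 0,"hand": 56},{"offset": [0,0,-20],"roll": 0,"hand": 56},{"offset": [0,0,-60],"roll": 0,"hand": 56},{"offset": [0,0,-100],"roll": 0,"hand": 56},{"offset": [-20,10,-140],"roll": 0,"hand": 56},{"offset": [-50,20,-170],"roll": 0,"hand": 56},{"offset": [-80,35,-190],"roll": 0,"hand": 56},{"offset": [-80,35,-200],"roll": 0,"hand": 56},{"offset": [-80,35,-200],"roll": 0,"hand": 56},{"offset": [-80,35,-200],"roll": 0,"hand": 56},{"offset": [-80,35,-200],"roll": 0,"hand": 56}]}}

```text
clock: 37.12
tool_pos: [0.5191, -0.1257, 0.2004]
orientation: [-180.0, 0.0, -9.5]
force: [0.2, 0.8, -0.2]
opening: 0.0561
```

Run:
```python
from h import *
T=pose();i,K,C=snap('wrist');np.savez('w12',K=K,C=C,T=T); save('w12f',i)
c=proj(K,C,[.59,-.144,.03]); print(c, T[:3,3])
i2,K2,C2=snap('scene')
u=max(int(c[0])-110,0);A=cv2.resize(i[0:260,u:u+220],None,fx=2.2,fy=2.2,interpolation=cv2.INTER_CUBIC)
B=cv2.resize(i2[165:305,160:400],None,fx=1.25,fy=1.25); B=np.pad(B,((0,A.shape[0]-B.shape[0]),(0,0),(0,0)))
save('w12',np.hstack([A,B])); print(u,A.shape,B.shape)
```

```text
[287.566731    95.41886815] [ 0.51908365 -0.12572808  0.20037582]
177 (572, 484, 3) (572, 300, 3)
```

View pics/w12.png

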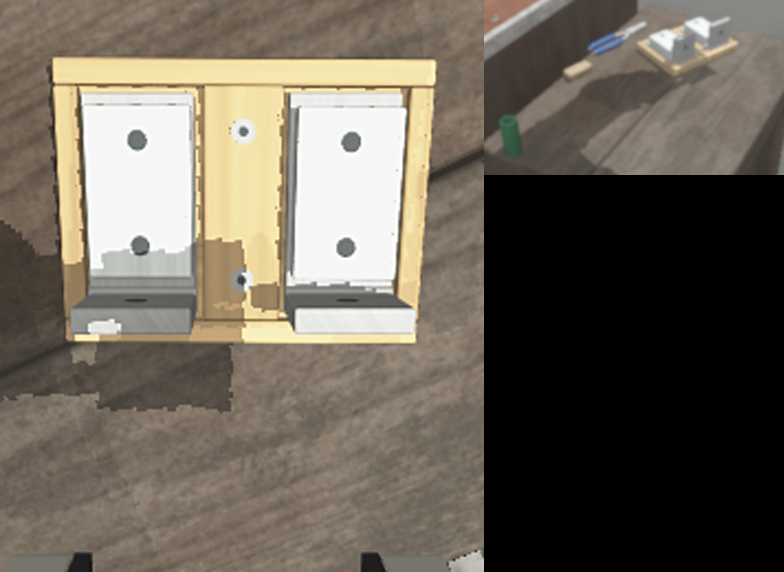

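Run:
```python
from h import *
d=np.load('w12.npz');print(ray(d['K'],d['C'],391,254,0))
i,K,C=snap('side'); h=cv2.cvtColor(i,cv2.COLOR_RGB2HSV); m=((h[:,:,1]<40)&(h[:,:,2]>170)).astype(np.uint8)
n,l,s,c=cv2.connectedComponentsWithStats(m)
for k in range(1,n):
    if 60<s[k,4]<3000: print(c[k].round(),s[k,4],ray(K,C,*c[k],.0)[:2].round(3))
```

```text
[ 0.40547242 -0.23004031  0.        ]
[14.  8.] 96 [1.641 0.152]
[89.  4.] 282 [ 1.515 -0.024]
[163.   4.] 87 [ 1.373 -0.194]
[146.  14.] 119 [ 1.367 -0.129]
[13. 33.] 144 [1.537 0.202]
[119.  28.] 136 [ 1.361 -0.039]
[139.  37.] 242 [ 1.291 -0.061]
[120.  99.] 1447 [1.112 0.101]
[348.  76.] 402 [ 0.805 -0.402]
[145. 183.] 2696 [0.845 0.191]
[268.  77.] 69 [ 0.933 -0.238]
[180.  90.] 264 [ 1.042 -0.034]
[ 9. 84.] 203 [1.348 0.297]
[82. 90.] 174 [1.205 0.161]
[198. 101.] 832 [ 0.979 -0.047]
[364.  98.] 95 [ 0.718 -0.375]
[285. 150.] 204 [ 0.716 -0.115]
[346. 158.] 562 [ 0.605 -0.208]
[313. 172.] 563 [ 0.624 -0.123]
[ 82. 178.] 240 [0.947 0.295]
[ 89. 209.] 366 [0.862 0.324]
[347. 335.] 634 [0.29  0.086]
[380. 319.] 202 [0.272 0.014]
[202. 332.] 218 [0.469 0.294]
[336. 406.] 460 [0.207 0.188]
```

```bash
python3 -c "
from plant import order
print(order.close_job())"
```

```text
the job is handed in; nothing more can be done
None
```

I tipped both brackets on the bench without lifting them. Then I laid one in each nest pocket and set one spacer on each. Only two spacers were on the bench. I handed the job in at about 37 s on the robot's clock.

**Last checks:** the final close view shows both long legs inside their pockets and both spacers square on the long legs. The cutters, wedge and tube look undisturbed in the final scene picture, and the gripper is clear. While lowering, force rose only when each part reached its seat, at heights that fit the pocket floor and the leg face.

**What failed or disagreed:**
- **First tipping push:** it missed, passing above the bracket, because the fingertips were not where the description puts them. A light touch on the bench (about 31 N) showed they sit about 19 mm behind the reported TCP instead of 11 mm ahead. I used that value from then on.
- **Wrist camera:** it measured sizes about 2% too small, which I allowed for.
- **White patch:** a small white patch showed at the edge of the last close view. I took it for an object on the floor beyond the bench edge, because no spacer was there in the first pictures, but I did not look closer.

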